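Tip the long stretcher bar up out of its box

ROBOT

A 6-joint arm with a two-finger parallel gripper is mounted at the origin on the work surface. World frame = base frame: x ahead of the robot, y to its left, z up, the work surface at z = 0. Lengths are in m, angles in degrees, forces in N, time in s.
With the tool pointing down it reaches from about 0.25 to 0.725 m from the base axis. Payload 9.7 kg.
Tool frame: the origin (TCP) lies between the finger pads; the fingertips stand 11 mm ahead of it and the grasp point (between the pads) lies 8 mm behind it; z points along the fingers, x is the direction in which the jaws open and shut, and the axes are right-handed (so a half turn about z gives the same grasp; the last joint's range is limited). The gripper opens to 85 mm and grips with 20 to 120 N. Pads are 22 mm wide; open, the fingers measure 114 mm over their backs; the gripper's body (76 mm by 85 mm) begins 54 mm behind the grasp point. The pads swing forward as they close: fully open they stand 13 mm farther back than shut.
Start: joints at [66.062, 4.979, 10.078, 95.1, 0, 90], TCP at [0.223, 0.503, 0.204] pointing down, gripper open.
Joint ranges: [-179.16, 179.16], [-48.56, 103.87], [-65.8, 70.77], [-126.05, 130.52], [-82.76, 87.17], [-180, 180]. Speed limits (degrees/s): [127.2, 127.2, 147.25, 180, 180, 180].

INTERFACE

Orientations are given as [roll, pitch, yaw] about the fixed x, y, z axes, in that order (R = Rz(yaw) Ry(pitch) Rx(roll)).
In Python, from workcell import get_obs, camera, job_done, spotter gives the robot as it stands.
- The arm moves only by the tool play_rows, never from a script. Its argument "rows" is a list of rows, each a list of 3 entries, a list of its own where there are three numbers: the closure, from 0 (fully open) to 1 (shut), then the shift along the tool's x, y, z in cm, then the turn, a rotation vector about the tool's x, y, z in degrees. In form: [[claw, [x, y, z], [wx, wy, wz]], ...]. A call has 1 to 12 rows; each row shifts and turns the pose as measured when the row begins, along the tool's axes as they then stand; what a row does not reach is not made up. A row lasts 1/10 s, in which the tool goes at most 50 mm and 8.59 degrees, less where a joint would pass 70% of its speed; a pose out of reach is approached as far as the arm can. A call is refused whole if a number of a shift passes 5 or a number of a turn 8.59, either way. A call with a gripper value outside its range is refused whole. The fingers move at their own pace and stop on an object; "newtons" is the grip in N (left out, the last holds). Time passes only in rows, so rows that do not move let the fingers close. It gives the time, the measured TCP pose, the force and the opening at its end, in the units of the state.
- get_obs(): the state, without advancing time (a new reading comes with each control period).
- camera(name): name is "scene" or "top"; returns a dict with "img" (384x512x3 uint8, red, green, blue), "intrinsics" (3x3 intrinsics, pixels), "xyz" and "orientation" of the camera in the world. Camera axes: x right, y down, z forward; pixel columns grow to the right and rows downward; lengths in m; the calibration is good to about 2 mm. A picture is of the moment at which its call begins. There is no depth.
- job_done(): hands the job in, once; it reports no verdict.
Trained networks look in a picture, given as the dict that the camera call returned (one of the last four; its "shot" number tells which), for a name from the list of things; names that differ only in an ending like _2 or _b are one class to them, and where a whole thing is asked for, a point or a joint stands for the part that bears it (a point fixed in the world has none). Each returns a list of dicts, best first, with "confidence" (0 to 1); they miss things now and then, are a little off and sometimes report something else, mostly with a low value. They report only what shows in the picture. A call takes as long as a camera call. They do not tell look-alikes from the thing itself.
- spotter.spot_in(picture, thing): "point" ([x, y, z] in m, in world coordinates, good to about 4 mm: the middle of the surface that is visible of it).
- spotter.trace(picture, thing): "pixels" (384x512 bool, what is visible of it).
The state is a dict: "time": time; "q": joint angles; "qd": joint speeds; "joint_efforts": joint torques, N m; "ee_pos": TCP position; "tcp_rot": TCP orientation; "wrist_force": force on the tool from outside, world axes, zero at the start; "torque": the same for the moment, N m; "opening": finger opening in m.
Only numpy, scipy, OpenCV 4.12 (cv2) and the standard library are available. Lean on these libraries where they do the work, as an engineer would, in place of code of your own. Each camera call takes 0.05 s, during which the arm holds its last target.

TASK

Take the longest of the three wooden stretcher bars out of the lane box and lay it flat on the middle of the drawing board. It fits its lane too closely to be gripped there: press on it gently and slide it along its lane until it overbalances into the deep well and its tail stays up when you let go, then grip the raised tail and lift the bar out. Set it down on the board before letting go, not dropped; leave the two shorter bars, the mug and the jar where they are.

Things in the scene. Friction and masses are not known exactly. Their poses are not given: they have to be found in the camera images.
- barbox: Fixed dark wooden box, open on top, 130 (x) x 344 (y, its length) x 81 (height) mm. Origin at the centre of its underside, z up. Outer walls 8 mm thick. Two 6 mm partitions along y, as high as the walls (rim 81 mm above the table), make three lanes, each 34 mm wide, centre lines at x = -40, 0, +40 mm. Each lane has a raised deck on the +y side and a deep well at the -y end.
- fulcrum (a point): Middle of the deck's straight edge, at x 0, y -50, z 66 mm in the box's frame (axes as the box). Lane floors: deck top at z 66 mm from y -50 to +164 mm; well floor at z 6 mm from y -164 to -50 mm. Smooth: bars slide on the deck with friction about 0.3, less than on finger pads.
- well (a point): Middle of the well's floor: x 0, y -107, z 6 mm in the box's frame. The long bar, its middle 3 to 12 mm past the deck's edge, tips in when let go and slides down to the end wall: it then leans about 28 degrees, the underside of its tail about 33 mm above the deck. Slid over 13 mm past the edge it may jam flat against the end wall.
- longbar: The bar to take: plain light-wood bar, 30 (x) x 200 (y, its length) x 16 (z) mm, 70 to 140 g, balanced at its middle. Origin: centre of its underside. Starts on the deck in any of the three lanes, its y axis along the box's y, its top 1 mm above the rim, its tail (+y end) 2 to 12 mm from the box's end wall. Told from the others by its length.
- midbar: Like the long bar but 150 mm long: stays in its lane.
- shortbar: Like the long bar but 120 mm long: stays in its lane.
- board: Fixed plywood drawing board with a white sheet on it, 300 (x) x 270 (y) x 14 (height) mm, lying on the table. Origin at the centre of its underside; z up.
- mug: White mug, 82 mm wide, 95 mm high, bystander. Origin at the centre of its underside.
- jar: Closed glass jar with a black cap, 60 mm wide, 75 mm high, bystander. Origin at the centre of its underside.
Mind the look-alikes: they are no part of the job. Leave any green or red look-alike of the shortbar alone.

How it is judged:
By the outcome, as a careful person would: the job done as asked, in the order asked, and still so for the second after the job is handed in, with the robot touching nothing.
It also fails if it takes over 58 s, if anything falls off the work surface, if the arm or the gripper's body presses on something with over 40 N, if the wrist force passes 120 N, or if a joint passes its speed limit or range.

## Working session

There is one attempt and no reset: what is moved stays moved. The work goes in short steps, Python scripts to look and compute and a tool call to move; the robot and the scene stay as the last step left them, time stands still between calls to the robot, and variables do not carry over. Pictures are saved under pics/ and viewed, and the job is handed in when it is done.

Besides the shell and the picture viewer there is one more tool, called after "Emit:" as a command line: name --argument value ..., lists and objects as JSON in quotes. play_rows: Moves the arm, as the interface text tells. Its arguments: {"type":"object","properties":{"rows":{"type":"array","items":{"type":"array"}},"newtons":{"type":"number"}},"required":["rows"]}

```bash
ls; mkdir -p pics; python3 - <<'E'
from workcell import get_obs,camera,spotter
import cv2,numpy as np
print(get_obs())
for n in ("scene","top"):
    c=camera(n); cv2.imwrite(f"pics/{n}0.png",c["img"][:,:,::-1])
    print(n,c["intrinsics"],c["xyz"],c["orientation"],c["shot"])
    for t in ["barbox","fulcrum","well","longbar","midbar","shortbar","board","mug","jar"]:
        try:
            for d in spotter.spot_in(c,t)[:3]: print(t,np.round(d["point"],4),round(d["confidence"],2))
        except Exception as e: print(t,e)
E
```

```text
pics
{'time': 0.0, 'q': array([ 6.60632608e+01,  5.01073385e+00,  1.00355499e+01,  9.51010890e+01,
       -1.32937302e-04,  9.00009238e+01]), 'qd': array([ 0.10815171,  0.10208849, -0.03631739, -0.10978205,  0.03792936,
       -0.08220141]), 'joint_efforts': array([ 4.30839577e-05, -5.20386028e+01,  4.64803648e+01,  1.65261637e-02,
       -5.36830646e-05,  1.87773270e-05]), 'ee_pos': array([0.22304074, 0.5024482 , 0.20289644]), 'tcp_rot': array([1.79999866e+02, 7.62728870e-02, 6.60623370e+01]), 'wrist_force': array([ 0.38542982, -0.07636342, -0.02139674]), 'torque': array([ 0.02252374, -0.0345267 , -0.01497013]), 'opening': 0.08529250576453552}
scene [[454.4510485    0.         247.35400587]
 [  0.         454.4510485  192.7987548 ]
 [  0.           0.           1.        ]] [1.1517669  0.11686351 1.03862439] [-148.01812504    0.45073847   97.51464199] 1
fulcrum [0.5344 0.1029 0.0656] 0.56
well [0.5367 0.1026 0.0694] 0.9
longbar [0.5115 0.1993 0.0817] 0.74
longbar [0.4704 0.21   0.082 ] 0.17
midbar [0.4708 0.2076 0.0839] 0.56
shortbar [0.5519 0.1947 0.0788] 0.74
shortbar [0.3317 0.27
[... 252 characters left out ...]
4811144 190.07832829]
 [  0.           0.           1.        ]] [0.44362271 0.02888609 1.15293009] [-176.20069368   -0.8249289   -89.31281166] 2
barbox [0.4954 0.0894 0.0644] 0.75
fulcrum [0.5017 0.0901 0.0653] 0.66
well [0.4943 0.0938 0.0673] 0.96
well [0.509  0.196  0.0818] 0.66
longbar [0.507  0.1975 0.0802] 0.85
longbar [0.4969 0.0914 0.0594] 0.74
midbar [0.4724 0.2124 0.0869] 0.93
shortbar [0.32   0.279  0.0183] 0.94
shortbar [0.6742 0.4013 0.0156] 0.6
shortbar [0.5472 0.1906 0.0831] 0.56
board [ 0.5274 -0.3158  0.0121] 0.67
board [0.5483 0.1854 0.0842] 0.65
board [0.5087 0.1965 0.0811] 0.52
mug [0.7317 0.0166 0.0387] 0.64
mug [0.502  0.0901 0.0626] 0.42
jar [0.708  0.1838 0.0758] 0.68
```

View pics/scene0.png

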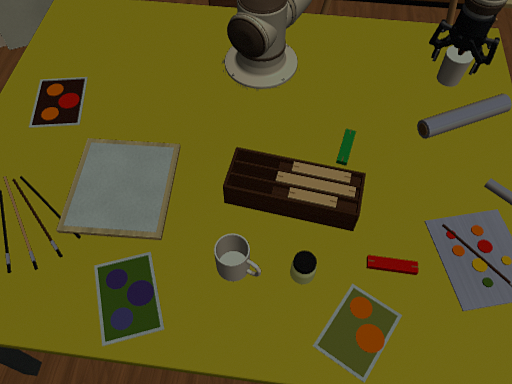

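View pics/top0.png

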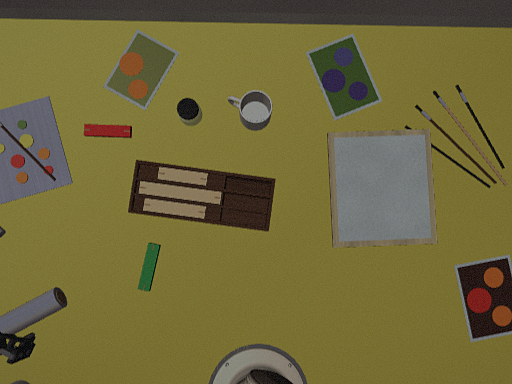

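Long bar is in the middle lane (top view, ~(180,193)); mid bar in the lower (−x) lane, short bar in the upper one; the green and red look-alikes lie outside the box. Zooming in to measure.

```bash
cat > h.py <<'E'
import numpy as np, cv2
from scipy.spatial.transform import Rotation as R
def proj(c,P):
    P=np.atleast_2d(P); Rm=R.from_euler('xyz',c["orientation"],degrees=True).as_matrix()
    p=(P-c["xyz"])@Rm; uv=p@np.array(c["intrinsics"]).T
    return uv[:,:2]/uv[:,2:]
def back(c,uv,z):
    uv=np.atleast_2d(uv); Rm=R.from_euler('xyz',c["orientation"],degrees=True).as_matrix()
    d=np.c_[uv,np.ones(len(uv))]@np.linalg.inv(c["intrinsics"]).T@Rm.T
    t=(z-c["xyz"][2])/d[:,2]
    return c["xyz"]+d*t[:,None]
E
python3 - <<'E'
from workcell import get_obs,camera,spotter
from h import *
import pickle
for n,(x0,x1,y0,y1) in (("scene",(215,375,140,235)),("top",(120,285,150,240))):
    c=camera(n); pickle.dump(c,open(n+".pkl","wb"))
    im=cv2.resize(c["img"][y0:y1,x0:x1,::-1],None,fx=4.8,fy=4.8,interpolation=cv2.INTER_CUBIC)
    im=np.clip(im.astype(float)*2,0,255).astype(np.uint8)
    cv2.imwrite(f"pics/{n}_z.png",im)
    for t in ("longbar","board","barbox","midbar"):
      for d in spotter.trace(c,t)[:2]:
        m=d["pixels"].astype(np.uint8); r=cv2.minAreaRect(cv2.findNonZero(m)); print(n,t,round(d["confidence"],2),m.sum(),r)
        z={"longbar":.082,"board":.014,"barbox":.081,"midbar":.082}[t]
        B=back(c,cv2.boxPoints(r),z); print(np.round(B[:,:2],4).tolist(), np.round(B.mean(0),4), np.round([np.linalg.norm(B[0]-B[1]),np.linalg.norm(B[1]-B[2])],4))
E
```

```text
scene longbar 0.8 798 ((315.8544006347656, 183.69882202148438), (79.62374114990234, 11.054320335388184), 11.768289566040039)
[[0.5167, 0.0977], [0.4829, 0.1002], [0.5077, 0.298], [0.5403, 0.2927]] [0.5119 0.1971 0.082 ] [0.0339 0.1993]
scene board 0.8 9665 ((118.12646484375, 187.8558807373047), (115.88842010498047, 97.71134948730469), 4.39870548248291)
[[0.6956, -0.4385], [0.3884, -0.5281], [0.3786, -0.1883], [0.6828, -0.1425]] [ 0.5364 -0.3243  0.014 ] [0.32 0.34]
scene board 0.66 896 ((315.5955810546875, 183.54421997070312), (80.60208892822266, 11.586745262145996), 11.84207534790039)
[[0.4717, 0.0942], [0.4337, 0.097], [0.461, 0.3116], [0.4976, 0.3055]] [0.466  0.2021 0.014 ] [0.038  0.2163]
scene barbox 0.67 5969 ((293.6321716308594, 187.7717742919922), (139.89712524414062, 60.38295364379883), 12.724355697631836)
[[0.5946, -0.0351], [0.4095, -0.0298], [0.4644, 0.3296], [0.6374, 0.2971]] [0.5265 0.1405 0.081 ] [0.1852 0.3636]
scene midbar 0.94 632 ((321.25, 171.75), (60.01152801513672, 11.963082313537598), 11.309932708740234)
[[0.4837, 0.1327], [0.4461, 0.1357], [0.4643, 0.2874], [
[... 527 characters left out ...]
37]
top barbox 0.72 5131 ((201.19778442382812, 195.54971313476562), (142.9497833251953, 53.639949798583984), 7.765166282653809)
[[0.4568, 0.3226], [0.5863, 0.309], [0.5437, -0.0368], [0.4143, -0.0204]] [0.5002 0.1436 0.081 ] [0.1302 0.3484]
top barbox 0.63 796 ((173.98046875, 208.14962768554688), (63.03129577636719, 13.063257217407227), 7.431407928466797)
[[0.4618, 0.2863], [0.4933, 0.2831], [0.4754, 0.1315], [0.444, 0.135]] [0.4686 0.209  0.081 ] [0.0316 0.1527]
top midbar 0.69 798 ((174.64881896972656, 208.50088500976562), (63.34386444091797, 13.300106048583984), 8.47114372253418)
[[0.4622, 0.2849], [0.494, 0.2811], [0.4733, 0.1292], [0.4415, 0.1333]] [0.4678 0.2072 0.082 ] [0.0321 0.1533]
```

```bash
sleep 1
```

```text
(no output)
```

View pics/scene_z.png

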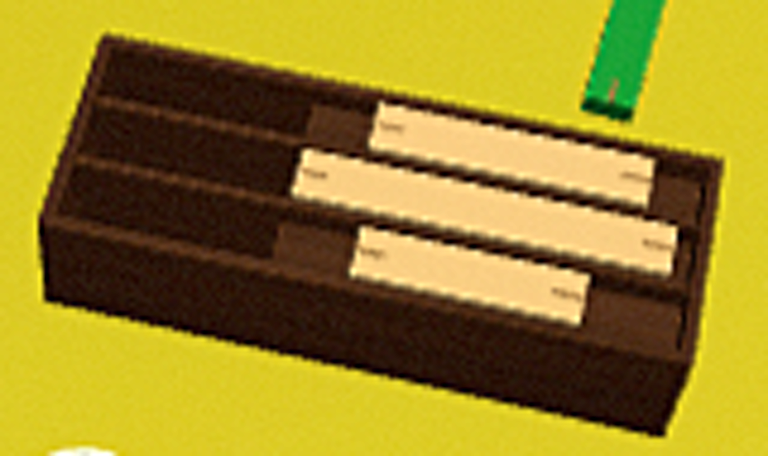

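View pics/top_z.png

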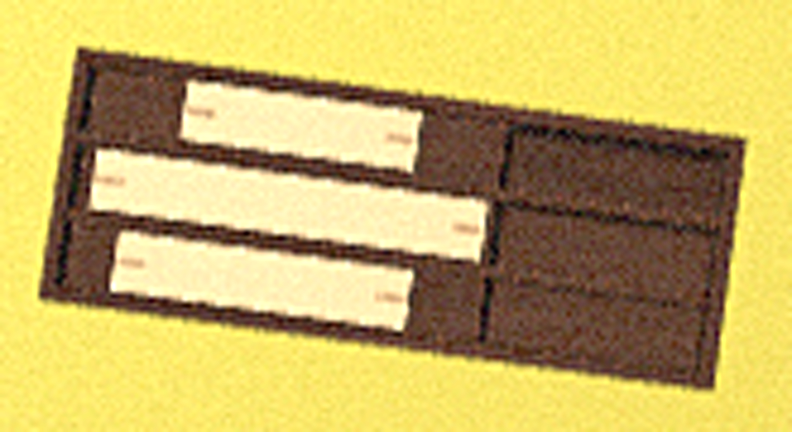

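```bash
cat > fit.py <<'E'
from h import *
import pickle
from scipy.optimize import least_squares
T=pickle.load(open("top.pkl","rb"));S=pickle.load(open("scene.pkl","rb"))
tp=(np.array([(40,298),(78,47),(745,138),(714,388)])+.5)/4.8-.5+[120,150]   # (-,+),(+,+),(+,-),(-,-)
sp=(np.array([(722,158),(690,360),(42,218),(105,36)])+.5)/4.8-.5+[215,140]
L=np.array([(-65,172,81),(65,172,81),(65,-172,81),(-65,-172,81)])/1000.
def W(p,l):
    y=np.radians(p[2]);c,s=np.cos(y),np.sin(y)
    return np.c_[p[0]+c*l[:,0]-s*l[:,1],p[1]+s*l[:,0]+c*l[:,1],l[:,2]]
print(np.round(back(T,tp,.081),4).tolist());print(np.round(back(S,sp,.081),4).tolist())
for nm,cs in (("top",[(T,tp)]),("scene",[(S,sp)]),("both",[(T,tp),(S,sp)])):
    f=lambda p:np.concatenate([(proj(c,W(p,L))-q).ravel() for c,q in cs])
    r=least_squares(f,[.5,.14,-7.],x_scale=[.01,.01,1]); print(nm,np.round(r.x,4),np.round(r.fun,1))
p=r.x
# bar ends in box frame
for c,q in ((T,[(91,178),(487,232)]),(S,[(296,173),(675,252)])):
    uv=(np.array(q)+.5)/4.8-.5+([120,150] if c is T else [215,140])
    b=back(c,uv,.082)
    y=np.radians(p[2]);d=b[:,:2]-p[:2]
    print(np.round(np.c_[np.cos(y)*d[:,0]+np.sin(y)*d[:,1],-np.sin(y)*d[:,0]+np.cos(y)*d[:,1]],4))
E
python3 fit.py
```

```text
[[0.4587, 0.3198, 0.081], [0.5862, 0.3045, 0.081], [0.5443, -0.0347, 0.081], [0.4175, -0.0202, 0.081]]
[[0.4617, 0.3208, 0.081], [0.5876, 0.3043, 0.081], [0.5447, -0.0316, 0.081], [0.4219, -0.0161, 0.081]]
top [ 0.5017  0.1423 -6.9356] [-0.5  0.3 -0.3 -0.3  0.6 -0.5  0.1  0.5]
scene [ 0.5034  0.1442 -7.1084] [ 0.8 -0.4  1.   0.7 -1.3  0.5 -0.7 -1.4]
both [ 0.5024  0.1432 -7.0187] [-0.9 -0.1 -0.6 -0.7  0.3 -0.6 -0.3  0.3  0.4 -0.9  0.7  0.2 -1.6  0.2
 -1.  -1.6]
[[-0.0016  0.1535]
 [-0.0017 -0.0484]]
[[ 0.0036 -0.0457]
 [ 0.0036  0.1547]]
```

```bash
cat > plan.py <<'E'
# plan.py: rows (tool frame) from current pose to target pose in n rows, assuming perfect tracking
from workcell import get_obs
from h import *
import sys
BX=np.array([.5024,.1432]);BY=-7.02
def b2w(x,y,z):
    a=np.radians(BY);return np.array([BX[0]+np.cos(a)*x-np.sin(a)*y,BX[1]+np.sin(a)*x+np.cos(a)*y,z])
def w2b(p):
    a=np.radians(BY);d=np.array(p[:2])-BX;return np.round(np.array([np.cos(a)*d[0]+np.sin(a)*d[1],-np.sin(a)*d[0]+np.cos(a)*d[1],p[2]])*1000,1)
def rows(pos,rpy,n,claw):
    o=get_obs();p=np.array(o["ee_pos"]);r=R.from_euler('xyz',o["tcp_rot"],degrees=True);t=R.from_euler('xyz',rpy,degrees=True)
    print("now",w2b(p),"rot",np.round(o["tcp_rot"],2),"F",np.round(o["wrist_force"],2),"open",round(o["opening"],4),"t",o["time"])
    rv=(r.inv()*t).as_rotvec(degrees=True); dp=(np.array(pos)-p)*100/n
    out=[]
    for k in range(n):
        rk=r*R.from_rotvec(rv*k/n,degrees=True)
        out.append([claw,np.round(rk.inv().apply(dp),2).tolist(),np.round(rv/n,2).tolist()])
    print(out)
if __name__=="__main__":
    a=sys.argv; x,y,z,roll,pitch,yaw=map(float,a[1:7]); 
    rows(b2w(x/1000,y/1000,z/1000),[roll,pitch,yaw],int(a[7]),float(a[8]))
E
python3 plan.py 0 110 150 180 0 -7 10 1
```

```text
now [-321.1  322.7  203.6] rot [180.     0.    66.06] F [0.26 0.17 0.26] open 0.0854 t 1.5
[[1.0, [-1.1, 3.69, 0.54], [0.0, -0.0, 7.31]], [1.0, [-0.62, 3.8, 0.54], [0.0, -0.0, 7.31]], [1.0, [-0.13, 3.85, 0.54], [0.0, -0.0, 7.31]], [1.0, [0.36, 3.83, 0.54], [0.0, -0.0, 7.31]], [1.0, [0.84, 3.76, 0.54], [0.0, -0.0, 7.31]], [1.0, [1.31, 3.62, 0.54], [0.0, -0.0, 7.31]], [1.0, [1.76, 3.42, 0.54], [0.0, -0.0, 7.31]], [1.0, [2.18, 3.17, 0.54], [0.0, -0.0, 7.31]], [1.0, [2.57, 2.87, 0.54], [0.0, -0.0, 7.31]], [1.0, [2.91, 2.52, 0.54], [0.0, -0.0, 7.31]]]
```

Emit:
play_rows --rows '[[1,[-1.1,3.7,0.4],[0,0,7.3]],[1,[-0.6,3.8,0.4],[0,0,7.3]],[1,[-0.1,3.85,0.4],[0,0,7.3]],[1,[0.4,3.8,0.4],[0,0,7.3]],[1,[0.8,3.8,0.4],[0,0,7.3]],[1,[1.3,3.6,0.4],[0,0,7.3]],[1,[1.8,3.4,0.4],[0,0,7.3]],[1,[2.2,3.2,0.4],[0,0,7.3]],[1,[2.6,2.9,0.4],[0,0,7.3]],[1,[2.9,2.5,0.4],[0,0,7.3]]]' --newtons 30

```text
time: 2.5
ee_pos: [0.52, 0.2418, 0.1625]
tcp_rot: [-179.8, -0.1, -9.3]
wrist_force: [0.3, 0.4, -0.4]
opening: 0.0001
```

```bash
python3 plan.py 0 110 120 180 0 -7 6 1
```

```text
now [  5.4 100.  162.5] rot [-1.7983e+02 -6.0000e-02 -9.2700e+00] F [ 0.34  0.4  -0.36] open 0.0001 t 2.5
[[1.0, [-0.1, -0.16, 0.71], [-0.03, -0.01, -0.38]], [1.0, [-0.1, -0.16, 0.71], [-0.03, -0.01, -0.38]], [1.0, [-0.09, -0.16, 0.71], [-0.03, -0.01, -0.38]], [1.0, [-0.09, -0.16, 0.71], [-0.03, -0.01, -0.38]], [1.0, [-0.09, -0.16, 0.71], [-0.03, -0.01, -0.38]], [1.0, [-0.09, -0.17, 0.71], [-0.03, -0.01, -0.38]]]
```

Emit:
play_rows --rows '[[1,[-0.1,-0.2,1.0],[0,0,-0.4]],[1,[-0.1,-0.2,1.0],[0,0,-0.4]],[1,[-0.1,-0.2,1.0],[0,0,-0.4]],[1,[-0.1,-0.2,1.0],[0,0,-0.4]],[1,[-0.1,-0.1,1.0],[0,0,-0.4]],[1,[0,-0.1,0.5],[0,0,0]],[1,[0,0,0],[0,0,0]],[1,[0,0,0],[0,0,0]]]'

```text
time: 3.3
ee_pos: [0.5164, 0.2524, 0.1021]
tcp_rot: [-179.9, 0.0, -7.2]
wrist_force: [-0.4, -0.4, 0.3]
opening: -0.0001
```

```bash
python3 plan.py 0 110 95 180 0 -7 4 1; python3 - <<'E'
from workcell import camera
import cv2,numpy as np
from h import *
for n,(x0,x1,y0,y1) in (("scene",(215,375,120,235)),("top",(120,285,150,240))):
    c=camera(n)
    im=cv2.resize(c["img"][y0:y1,x0:x1,::-1],None,fx=4.8,fy=4.8,interpolation=cv2.INTER_CUBIC)
    cv2.imwrite(f"pics/{n}_1.png",np.clip(im.astype(float)*2,0,255).astype(np.uint8))
E
```

```text
now [  0.5 110.1 102.1] rot [-1.799e+02  1.000e-02 -7.230e+00] F [-0.42 -0.4   0.31] open -0.0001 t 3.3
[[1.0, [-0.01, 0.0, 0.18], [-0.02, 0.0, -0.06]], [1.0, [-0.01, 0.0, 0.18], [-0.02, 0.0, -0.06]], [1.0, [-0.01, 0.0, 0.18], [-0.02, 0.0, -0.06]], [1.0, [-0.01, 0.0, 0.18], [-0.02, 0.0, -0.06]]]
```

View pics/scene_1.png

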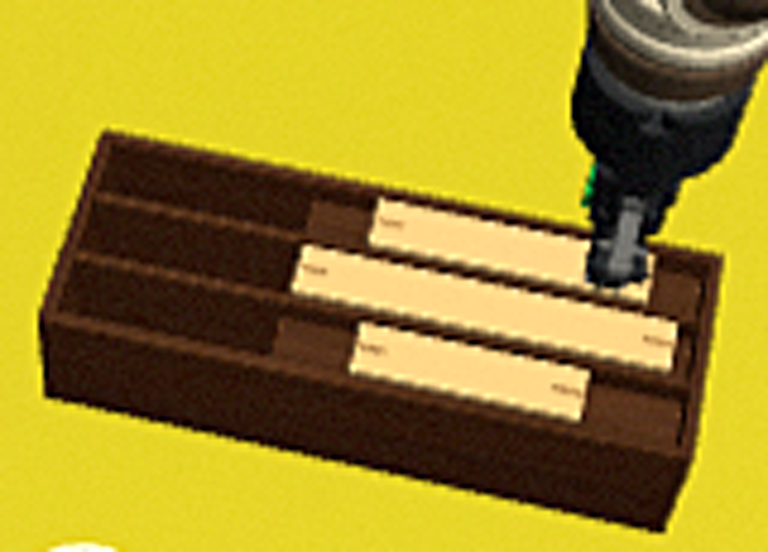

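```bash
python3 - <<'E'
from plan import *
import pickle
S=pickle.load(open("scene.pkl","rb"));T=pickle.load(open("top.pkl","rb"))
for l in [(0,110,91),(0,110,82),(15,110,82),(-15,110,82),(15,121,91),(15,99,91)]:
    P=b2w(*(np.array(l)/1000.)); print(l,(proj(S,P)-[215,120]+.5)*4.8-.5,(proj(T,P)-[120,150]+.5)*4.8-.5)
E
```

```text
(0, 110, 91) [[592.68145306 315.04390296]] [[173.14339273 185.12373325]]
(0, 110, 82) [[589.88732267 324.45342586]] [[176.87000901 186.38059054]]
(15, 110, 82) [[585.54347756 348.14305776]] [[181.29267938 157.06738649]]
(-15, 110, 82) [[594.17286159 301.08177313]] [[172.43895136 215.74938502]]
(15, 121, 91) [[609.6999172  343.29711403]] [[155.84784615 152.60601745]]
(15, 99, 91) [[567.01279508 334.37644635]] [[199.36375239 158.52154545]]
```

View pics/top_1.png

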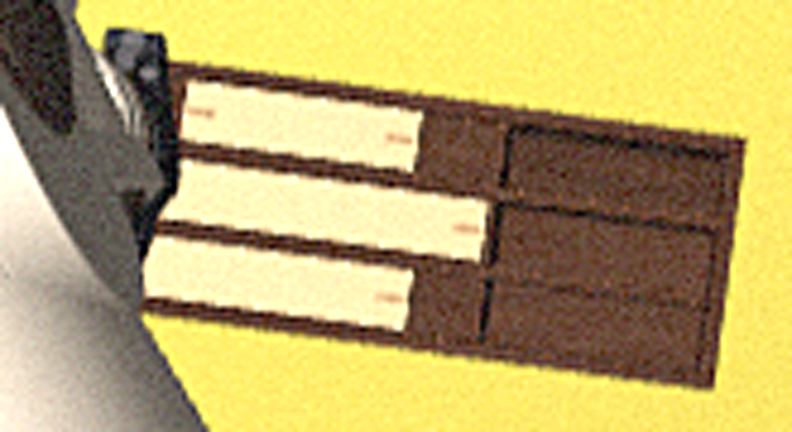

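```bash
python3 - <<'E'
from plan import *
from workcell import camera
c=camera("scene")
x0,y0,x1,y1=285,60,400,200;f=5
x1=x0+130
im=cv2.resize(c["img"][y0:y0+115,x0:x1,::-1],None,fx=5.2,fy=5.2,interpolation=cv2.INTER_CUBIC)
im=np.clip(im.astype(float)*3,0,255).astype(np.uint8)
cv2.imwrite("pics/tip_raw.png",im)
o=get_obs();r=R.from_euler('xyz',o["tcp_rot"],degrees=True)
for d in (11,0,-50,-100,-150):
    P=o["ee_pos"]+r.apply([0,0,d/1000]); u=(proj(c,P)[0]-[x0,y0]+.5)*5.2-.5; print(d,u); cv2.circle(im,tuple(int(v) for v in u),4,(0,0,255),1)
for sx in (-14,14):
  for sy in (-11,11):
    P=o["ee_pos"]+r.apply([sx/1e3,sy/1e3,.011]); u=(proj(c,P)[0]-[x0,y0]+.5)*5.2-.5; cv2.circle(im,tuple(int(v) for v in u),3,(255,0,0),1)
cv2.imwrite("pics/tip.png",im)
E
```

```text
11 [278.02212012 654.34530217]
0 [281.73494549 641.68000045]
-50 [299.42377724 581.33932491]
-100 [318.56577246 516.04157436]
-150 [339.34767089 445.14973661]
```

View pics/tip.png

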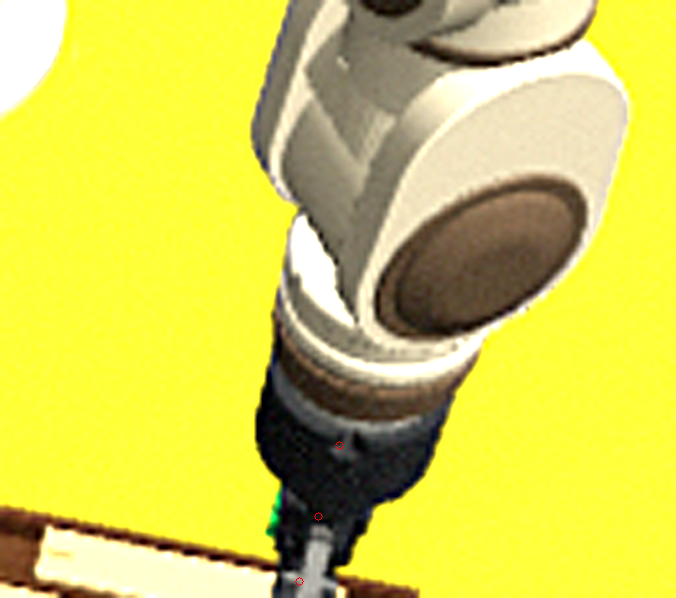

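```bash
python3 - <<'E'
from plan import *
from workcell import camera
c=camera("scene")
x0,y0=295,130
im=cv2.resize(c["img"][y0:y0+70,x0:x0+90,::-1],None,fx=8,fy=8,interpolation=cv2.INTER_CUBIC)
im=np.clip(im.astype(float)*3,0,255).astype(np.uint8)
o=get_obs();r=R.from_euler('xyz',o["tcp_rot"],degrees=True)
def mk(P,col): 
    u=(proj(c,P)[0]-[x0,y0]+.5)*8-.5; cv2.circle(im,tuple(int(v) for v in u),4,col,1)
for d in (11,0,-50,-100): mk(o["ee_pos"]+r.apply([0,0,d/1000]),(0,0,255))
for sx in (-14,14):
  for sy in (-11,11): mk(o["ee_pos"]+r.apply([sx/1e3,sy/1e3,.011]),(255,0,0))
for x in(-15,15):
  for y in (-46,153.5): mk(b2w(x/1e3,y/1e3,.082),(0,255,0))
for y in (-172,172):
  for x in (-65,65): mk(b2w(x/1e3,y/1e3,.081),(0,255,0))
cv2.imwrite("pics/tip2.png",im)
E
```

```text
(no output)
```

View pics/tip2.png

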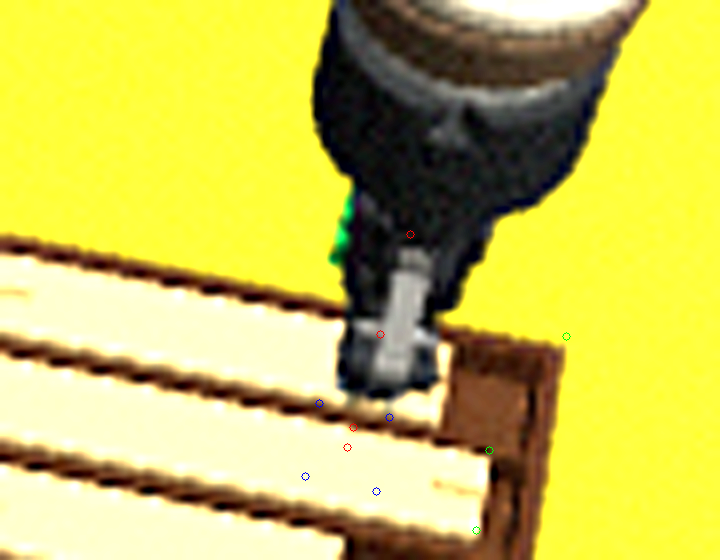

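```bash
python3 - <<'E'
from plan import *
import pickle
ims=[]
for n,x0,y0 in (("scene",422,0),("top",0,290)):
    c=pickle.load(open(n+".pkl","rb"))
    im=cv2.resize(c["img"][y0:y0+90,x0:x0+90,::-1],None,fx=4.4,fy=4.4,interpolation=cv2.INTER_CUBIC)
    im=np.clip(im.astype(float)*3,0,255).astype(np.uint8)
    r=R.from_euler('xyz',[180,.076,66.06],degrees=True)
    p=np.array([.2230,.5024,.2029])
    for d,col in (((0,0,11),(0,0,255)),((0,0,0),(0,0,255)),((0,0,-50),(0,0,255)),((0,0,-100),(0,0,255)),((42.5,0,0),(255,0,0)),((-42.5,0,0),(255,0,0)),((57,0,0),(255,0,255)),((-57,0,0),(255,0,255))):
        u=(proj(c,p+r.apply(np.array(d)/1e3))[0]-[x0,y0]+.5)*4.4-.5; print(n,d,u.round()); cv2.circle(im,tuple(int(v) for v in u),4,col,1)
    ims.append(im)
cv2.imwrite("pics/start.png",np.hstack(ims))
E
```

```text
scene (0, 0, 11) [101. 354.]
scene (0, 0, 0) [108. 340.]
scene (0, 0, -50) [140. 273.]
scene (0, 0, -100) [175. 202.]
scene (42.5, 0, 0) [180. 367.]
scene (-42.5, 0, 0) [ 38. 313.]
scene (57, 0, 0) [205. 376.]
scene (-57, 0, 0) [ 14. 304.]
top (0, 0, 11) [108. 137.]
top (0, 0, 0) [ 96. 142.]
top (0, 0, -50) [ 39. 168.]
top (0, 0, -100) [-25. 197.]
top (42.5, 0, 0) [ 16. 105.]
top (-42.5, 0, 0) [176. 180.]
top (57, 0, 0) [-12.  92.]
top (-57, 0, 0) [203. 193.]
```

View pics/start.png

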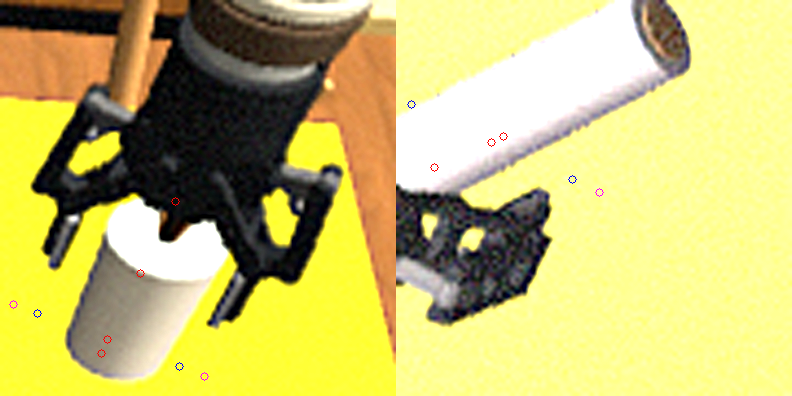

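```bash
python3 - <<'E'
from plan import *
import pickle
for n in ("scene","top"):
    c=pickle.load(open(n+".pkl","rb"))
    print(n,proj(c,[[0,0,0],[.1,0,0],[0,.1,0],[0,-.1,0],[0,0,.1]]).round(1).tolist())
    im=np.clip(c["img"][:,:,::-1].astype(float)*2.5,0,255).astype(np.uint8).copy()
    a=np.linspace(0,6.28,60)
    for rad in (.09,.1):
        for u in proj(c,np.c_[rad*np.cos(a),rad*np.sin(a),0*a]): cv2.circle(im,tuple(int(v) for v in u),0,(0,0,255),1)
    cv2.imwrite(f"pics/base_{n}.png",cv2.resize(im[0:100,200:320] if n=="scene" else im[320:384,180:340],None,fx=5,fy=5))
E
```

```text
scene [[260.4, 61.5], [256.8, 83.2], [290.8, 64.1], [230.3, 58.9], [261.0, 36.5]]
top [[257.3, 394.5], [257.8, 354.2], [217.9, 394.2], [296.6, 394.7], [258.2, 411.6]]
```

View pics/base_scene.png

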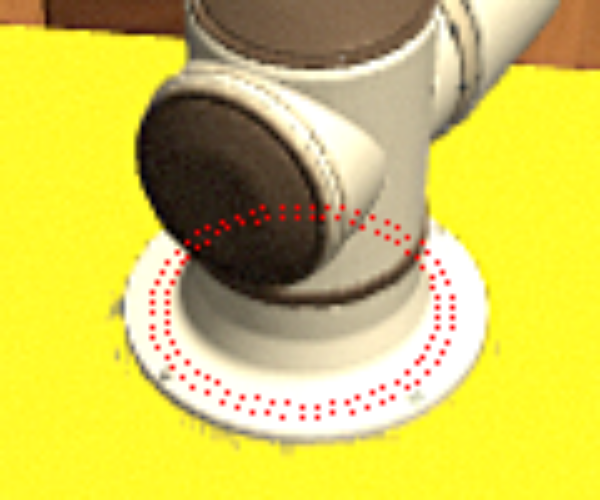

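View pics/base_top.png

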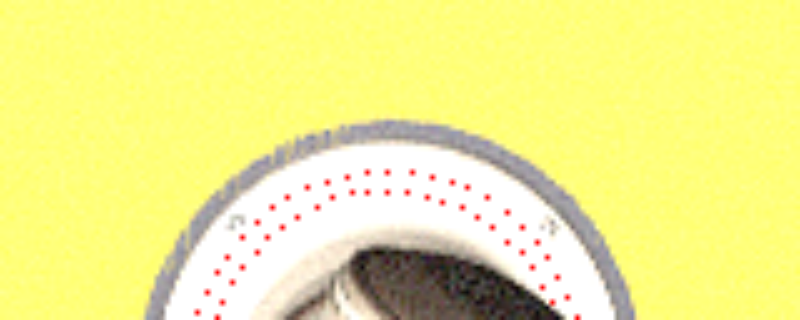

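```bash
python3 - <<'E'
from plan import *
from workcell import camera
o=get_obs();r=R.from_euler('xyz',o["tcp_rot"],degrees=True)
ims=[]
for n,x0,y0 in (("scene",295,110),("top",90,130)):
    c=camera(n)
    im=cv2.resize(c["img"][y0:y0+100,x0:x0+80,::-1],None,fx=5,fy=5,interpolation=cv2.INTER_CUBIC)
    im=np.clip(im.astype(float)*3,0,255).astype(np.uint8)
    def pt(d): 
        u=(proj(c,o["ee_pos"]+r.apply(np.array(d)/1e3))[0]-[x0,y0]+.5)*5-.5; return tuple(int(v) for v in u)
    for d,col in ((-62,(0,0,255)),(-120,(255,0,255))):
        pts=np.array([pt((a,b,d)) for a,b in((-38,-42),(38,-42),(38,42),(-38,42))]); cv2.polylines(im,[pts],True,col,1)
    pts=np.array([pt((a,b,11)) for a,b in((-14,-11),(14,-11),(14,11),(-14,11))]); cv2.polylines(im,[pts],True,(255,0,0),1)
    cv2.line(im,pt((0,0,11)),pt((0,0,-150)),(0,160,0),1)
    ims.append(im)
cv2.imwrite("pics/ov.png",np.hstack(ims))
E
```

```text
(no output)
```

View pics/ov.png

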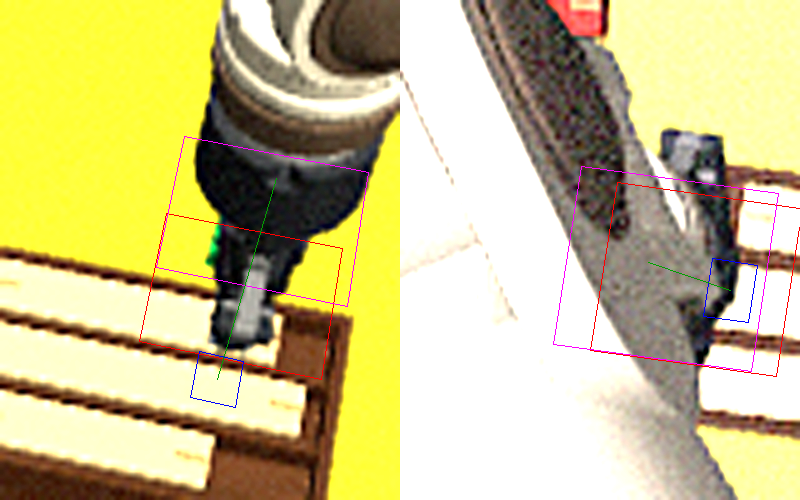

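The base disc overlays properly, but the visible fingertips seem ~30 mm farther back than the stated TCP. I'll go down in small steps and let the force tell where contact really is.

Emit:
play_rows --rows '[[1,[0,0,0.2],[0,0,0]],[1,[0,0,0.2],[0,0,0]],[1,[0,0,0.1],[0,0,0]],[1,[0,0,0.1],[0,0,0]],[1,[0,0,0.1],[0,0,0]]]'

```text
time: 4.1
ee_pos: [0.5172, 0.2519, 0.0952]
tcp_rot: [-179.9, -0.0, -7.3]
wrist_force: [0.0, 0.2, -1.0]
opening: -0.0002
```

Emit:
play_rows --rows '[[1,[0,0,0.1],[0,0,0]],[1,[0,0,0.1],[0,0,0]]]'

```text
time: 4.3
ee_pos: [0.5171, 0.2519, 0.0929]
tcp_rot: [-179.9, -0.0, -7.3]
wrist_force: [-0.0, -0.0, 0.9]
opening: -0.0001
```

Emit:
play_rows --rows '[[1,[0,0,0.1],[0,0,0]]]'

```text
time: 4.4
ee_pos: [0.5171, 0.2519, 0.0918]
tcp_rot: [-179.9, -0.0, -7.3]
wrist_force: [0.2, 0.3, 0.2]
opening: 0.0002
```

Emit:
play_rows --rows '[[1,[0,0,0.1],[0,0,0]]]'

```text
time: 4.5
ee_pos: [0.5171, 0.2519, 0.0907]
tcp_rot: [-179.9, -0.0, -7.3]
wrist_force: [-0.3, -0.5, -0.1]
opening: -0.0
```

```bash
cat > look.py <<'E'
import sys
from plan import *
from workcell import camera
def look(name,out,x0,y0,w,h,f,marks=()):
    c=camera(name)
    im=cv2.resize(c["img"][y0:y0+h,x0:x0+w,::-1],None,fx=f,fy=f,interpolation=cv2.INTER_CUBIC)
    im=np.clip(im.astype(float)*2.5,0,255).astype(np.uint8)
    for P,col in marks:
        u=(proj(c,P)[0]-[x0,y0]+.5)*f-.5; cv2.circle(im,tuple(int(v) for v in u),3,col,1)
    cv2.imwrite(out,im); return c
if __name__=="__main__":
    a=sys.argv; look(a[1],a[2],*map(int,a[3:7]),float(a[7]))
E
python3 look.py scene pics/s3.png 275 120 100 75 8
```

View pics/s3.png

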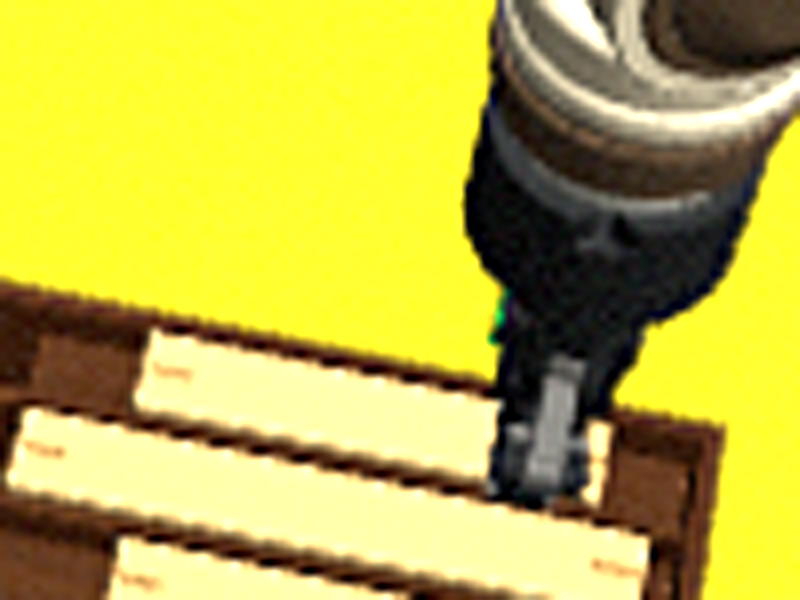

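Emit:
play_rows --rows '[[1,[-0.05,0,0.2],[0,0,0]],[1,[0,0,0.2],[0,0,0]],[1,[0,0,0.1],[0,0,0]],[1,[0,0,0.1],[0,0,0]]]'

```text
time: 4.95
ee_pos: [0.5165, 0.252, 0.0841]
tcp_rot: [-179.9, -0.0, -7.3]
wrist_force: [-0.0, 0.1, -0.4]
opening: 0.0
```

Emit:
play_rows --rows '[[1,[0,0,0.1],[0,0,0]],[1,[0,0,0.1],[0,0,0]],[1,[0,0,0.1],[0,0,0]]]'

```text
time: 5.25
ee_pos: [0.5165, 0.252, 0.0808]
tcp_rot: [-179.9, -0.0, -7.3]
wrist_force: [0.5, 0.1, -0.2]
opening: -0.0004
```

```bash
python3 look.py scene pics/s4.png 275 120 100 75 8;python3 look.py top pics/t4.png 110 150 100 75 8
```

```text
(no output)
```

View pics/s4.png

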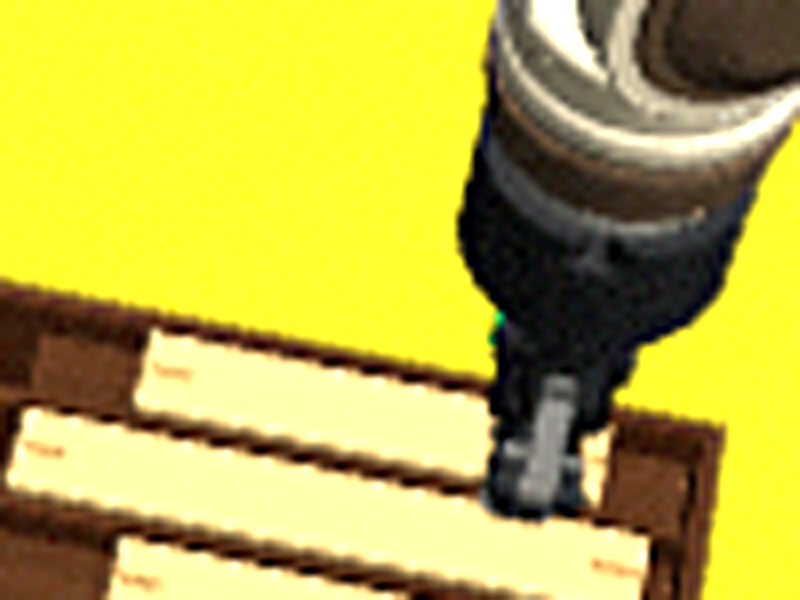

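View pics/t4.png

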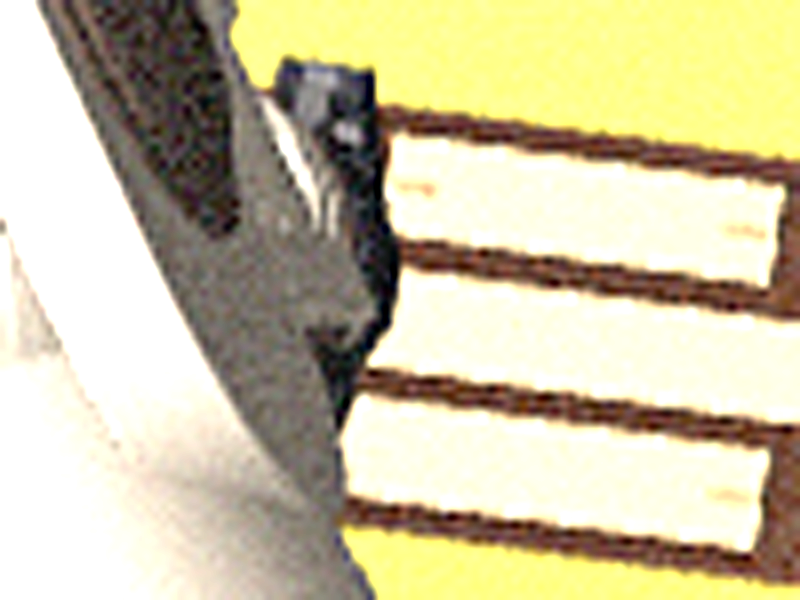

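Emit:
play_rows --rows '[[1,[0,0,0.1],[0,0,0]],[1,[0,0,0.1],[0,0,0]],[1,[0,0,0.1],[0,0,0]],[1,[0,0,0.1],[0,0,0]]]'

```text
time: 5.75
ee_pos: [0.5166, 0.2521, 0.0766]
tcp_rot: [-179.9, -0.0, -7.3]
wrist_force: [-1.0, -0.3, 0.2]
opening: 0.0003
```

Emit:
play_rows --rows '[[1,[0,0,0.1],[0,0,0]],[1,[0,0,0.1],[0,0,0]],[1,[0,0,0.1],[0,0,0]]]'

```text
time: 6.05
ee_pos: [0.5166, 0.2521, 0.0733]
tcp_rot: [-179.9, -0.0, -7.3]
wrist_force: [1.0, 0.2, 0.1]
opening: -0.0003
```

Emit:
play_rows --rows '[[1,[0,0,0.1],[0,0,0]],[1,[0,0,0.1],[0,0,0]],[1,[0,0,0.1],[0,0,0]]]'

```text
time: 6.35
ee_pos: [0.5166, 0.2521, 0.07]
tcp_rot: [-179.9, -0.0, -7.3]
wrist_force: [0.8, 0.1, 0.5]
opening: 0.0002
```

```bash
python3 look.py scene pics/s5.png 275 120 100 75 8; python3 -c "
from workcell import get_obs
import numpy as np
o=get_obs();print(np.round(o['joint_efforts'],2),np.round(o['q'],2),o['wrist_force'],o['ee_pos'])"
```

```text
[-0.000e+00 -5.613e+01  4.754e+01  1.000e-02  0.000e+00  0.000e+00] [ 2.5960e+01  7.7100e+00 -1.7300e+00  8.0480e+01  8.0000e-02  1.2327e+02] [-0.20709117  0.41124747 -0.43990504] [0.51649078 0.25201674 0.06981476]
```

View pics/s5.png

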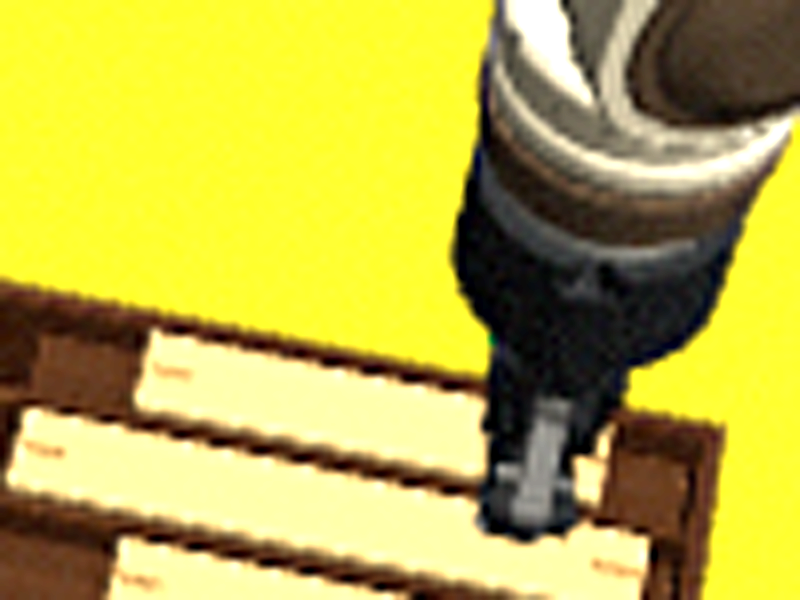

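Emit:
play_rows --rows '[[1,[0,0,0.1],[0,0,0]],[1,[0,0,0.1],[0,0,0]],[1,[0,0,0.1],[0,0,0]]]'

```text
time: 6.7
ee_pos: [0.5166, 0.252, 0.0667]
tcp_rot: [-179.9, -0.0, -7.3]
wrist_force: [0.4, 0.5, 0.0]
opening: -0.0001
```

Emit:
play_rows --rows '[[1,[0,0,0.1],[0,0,0]],[1,[0,0,0.1],[0,0,0]]]'

```text
time: 6.9
ee_pos: [0.5166, 0.252, 0.0645]
tcp_rot: [-179.9, -0.0, -7.3]
wrist_force: [0.2, -0.4, -0.6]
opening: 0.0003
```

Emit:
play_rows --rows '[[1,[0,0,0.1],[0,0,0]],[1,[0,0,0.1],[0,0,0]]]'

```text
time: 7.1
ee_pos: [0.5166, 0.2521, 0.0623]
tcp_rot: [-179.9, -0.0, -7.3]
wrist_force: [0.6, 0.5, 0.2]
opening: 0.0002
```

Emit:
play_rows --rows '[[1,[0,0,0.1],[0,0,0]],[1,[0,0,0.1],[0,0,0]]]'

```text
time: 7.3
ee_pos: [0.5165, 0.2521, 0.0601]
tcp_rot: [-179.9, -0.0, -7.3]
wrist_force: [0.2, -0.1, -0.4]
opening: 0.0001
```

Emit:
play_rows --rows '[[1,[0,0,0.1],[0,0,0]]]'

```text
time: 7.4
ee_pos: [0.5166, 0.2521, 0.059]
tcp_rot: [-179.9, -0.0, -7.3]
wrist_force: [-0.4, 0.6, -0.7]
opening: 0.0002
```

```bash
python3 look.py scene pics/s6.png 275 120 100 75 8
```

```text
(no output)
```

View pics/s6.png

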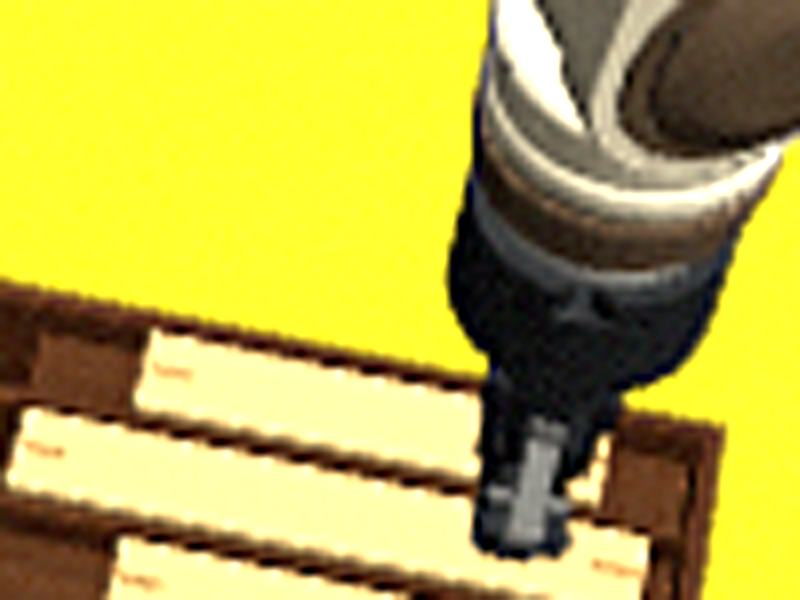

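Emit:
play_rows --rows '[[1,[0,0,0.1],[0,0,0]]]'

```text
time: 7.55
ee_pos: [0.5165, 0.2521, 0.0579]
tcp_rot: [-179.9, -0.0, -7.3]
wrist_force: [0.0, 0.1, -0.0]
opening: 0.0004
```

Emit:
play_rows --rows '[[1,[0,0,0.1],[0,0,0]]]'

```text
time: 7.65
ee_pos: [0.5165, 0.2521, 0.0568]
tcp_rot: [-179.9, -0.0, -7.3]
wrist_force: [-0.3, 0.4, -0.8]
opening: 0.0002
```

Emit:
play_rows --rows '[[1,[0,0,0.1],[0,0,0]]]'

```text
time: 7.75
ee_pos: [0.5166, 0.2521, 0.0557]
tcp_rot: [-179.9, -0.0, -7.3]
wrist_force: [0.2, 0.2, -0.6]
opening: 0.0
```

Emit:
play_rows --rows '[[1,[0,0,0.1],[0,0,0]]]'

```text
time: 7.85
ee_pos: [0.5165, 0.2521, 0.0546]
tcp_rot: [-179.9, -0.0, -7.3]
wrist_force: [-0.6, 0.3, 0.5]
opening: 0.0
```

Emit:
play_rows --rows '[[1,[0,0,0.1],[0,0,0]]]'

```text
time: 7.95
ee_pos: [0.5167, 0.2521, 0.0544]
tcp_rot: [-179.9, -0.1, -7.3]
wrist_force: [-3.4, -1.9, 12.8]
opening: -0.0002
```

Emit:
play_rows --rows '[[1,[0,0,0.1],[0,0,0]]]'

```text
time: 8.05
ee_pos: [0.5168, 0.2521, 0.0544]
tcp_rot: [-179.8, -0.1, -7.3]
wrist_force: [-3.5, -1.2, 9.2]
opening: -0.0001
```

```bash
python3 look.py scene pics/s7.png 275 120 100 75 8; python3 look.py top pics/t7.png 110 150 100 75 8
```

```text
(no output)
```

View pics/s7.png

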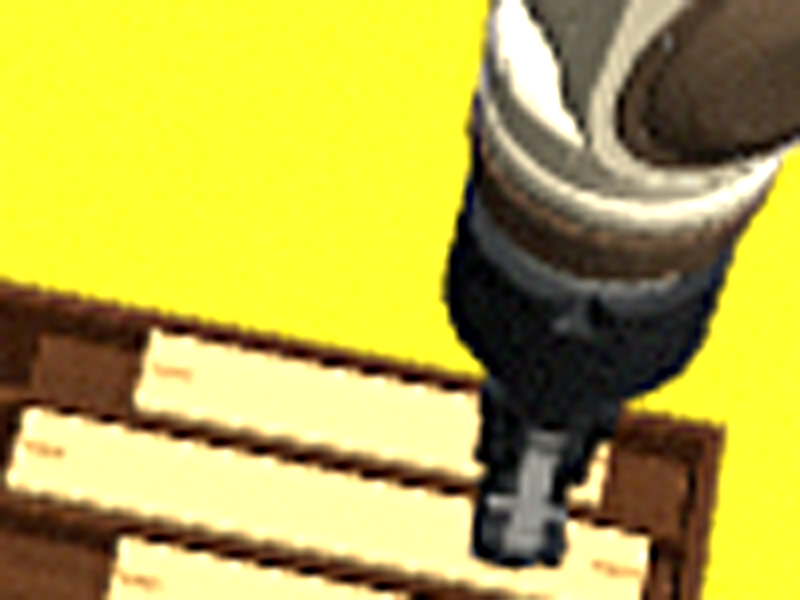

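View pics/t7.png

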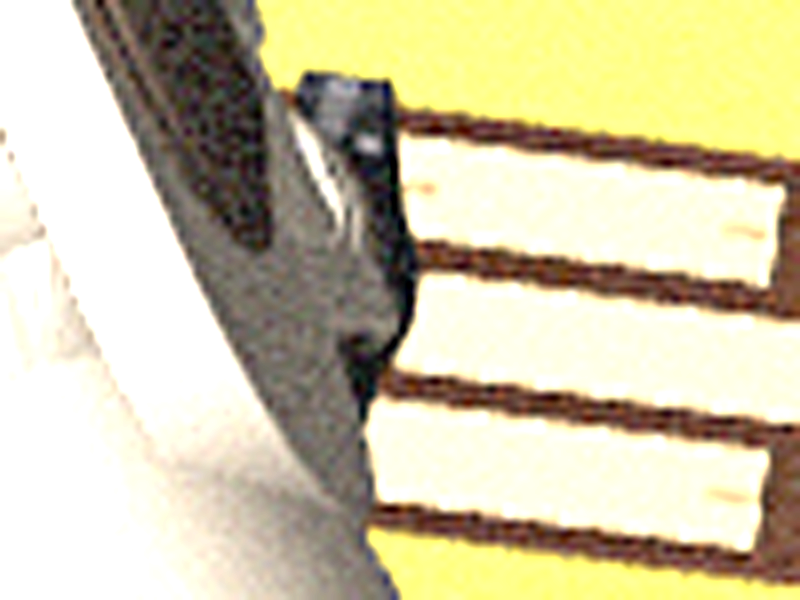

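Contact at reported z 0.0544 (force ~10 N, ~10 N/mm), meaning the fingertips really are 27–28 mm *behind* the reported TCP (38.6 mm off the stated geometry). I'll calibrate with that. The picture shows the tip on the long bar's tail part (518,562). Now slide.

Emit:
play_rows --rows '[[1,[0,0.5,0.08],[0,0,0]],[1,[0,1,0.08],[0,0,0]],[1,[0,1,0.08],[0,0,0]],[1,[0,1,0.08],[0,0,0]]]'

```text
time: 8.55
ee_pos: [0.5145, 0.2191, 0.0544]
tcp_rot: [-179.5, -0.5, -7.2]
wrist_force: [-0.3, 2.2, 6.2]
opening: 0.0002
```

```bash
python3 plan.py 0 -1 54 180 0 -7 4 1; python3 look.py scene pics/s8.png 215 120 160 115 4.8
```

```text
now [ 2.8 76.8 54.4] rot [-179.47   -0.45   -7.17] F [-0.34  2.24  6.24] open 0.0002 t 8.55
[[1.0, [-0.06, 1.95, -0.01], [-0.13, -0.11, -0.04]], [1.0, [-0.07, 1.95, -0.0], [-0.13, -0.11, -0.04]], [1.0, [-0.07, 1.95, 0.0], [-0.13, -0.11, -0.04]], [1.0, [-0.07, 1.95, 0.01], [-0.13, -0.11, -0.04]]]
```

View pics/s8.png

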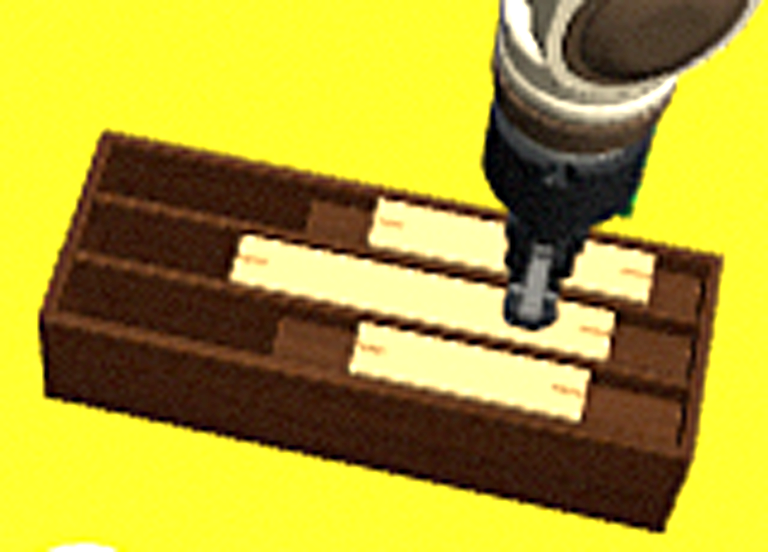

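Emit:
play_rows --rows '[[1,[-0.05,1,0.08],[-0.2,-0.15,0]],[1,[-0.05,1,0.08],[-0.2,-0.15,0]],[1,[-0.05,1,0.08],[-0.2,-0.15,0]],[1,[-0.05,1,0.08],[-0.2,-0.15,0]],[1,[-0.05,1,0.08],[-0.2,-0.15,0]],[1,[0,0.3,0.08],[-0.1,-0.1,0]]]'

```text
time: 9.2
ee_pos: [0.5083, 0.1653, 0.0543]
tcp_rot: [179.8, -0.1, -7.2]
wrist_force: [-0.5, 3.3, 5.5]
opening: -0.0
```

```bash
cat > bar.py <<'E'
import sys
from look import *
from workcell import spotter
tag=sys.argv[1]
o=get_obs();print("tcp",w2b(o["ee_pos"]),np.round(o["tcp_rot"],2),np.round(o["wrist_force"],1),"t",o["time"])
for n,a in (("scene",(215,120,160,115,4.8)),("top",(120,150,165,90,4.8))):
    c=look(n,f"pics/{n}_{tag}.png",*a)
    g=c["img"].astype(int)
    # bar wood mask: scan along lane centre line at top height for wood colour
    ys=np.arange(-165,165,.5)
    for xo in (-6,0,6):
        uv=proj(c,np.array([b2w(xo/1e3,y/1e3,.082) for y in ys]))
        v=cv2.remap(c["img"].astype(np.float32),uv[:,0].astype(np.float32)[None],uv[:,1].astype(np.float32)[None],cv2.INTER_LINEAR)[0]
        s=v.sum(1); th=0.5*(np.percentile(s,97)+np.percentile(s,20)); m=s>th
        e=ys[np.nonzero(np.diff(m.astype(int)))[0]]; print(n,xo,"edges",e)
E
python3 bar.py a
```

```text
tcp [ 3.1 22.6 54.3] [ 1.7984e+02 -1.1000e-01 -7.1700e+00] [-0.5  3.3  5.5] t 9.2
scene -6 edges [-132.5    7.    35.    67. ]
scene 0 edges [-132.     5.    34.5   67. ]
scene 6 edges [-131.5    6.5   34.    67.5]
top -6 edges [-133.  -109.5 -106.5  -39.5  -38.5  -11.5   18.5   55.    60.5   81.5
  137.5  140.5  143. ]
top 0 edges [-117.5 -109.5 -108.5  -76.   -74.    -8.5   21.5   58.    61.    67.5
  128.   137.   138. ]
top 6 edges [-132.   -97.5  -94.5  -88.5  -85.5  -50.5  -49.5  -38.   -37.5  -23.5
  -22.5   -5.5   24.    59.5  120.5]
```

View pics/scene_a.png

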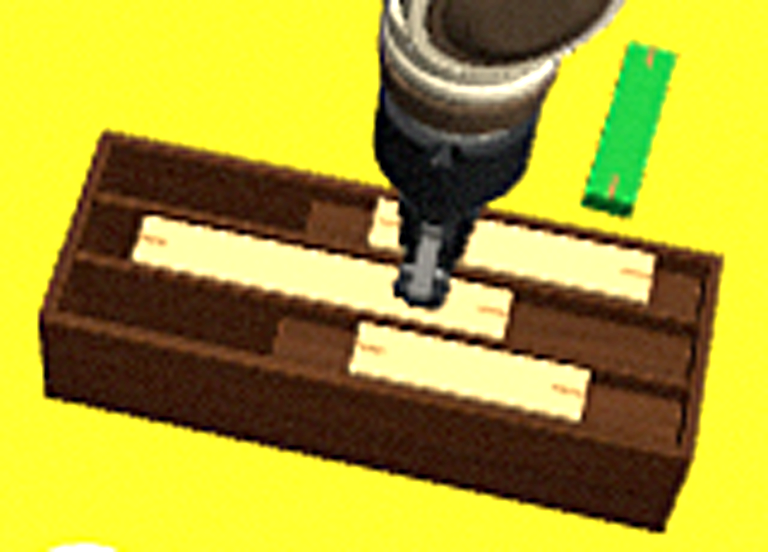

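View pics/top_a.png

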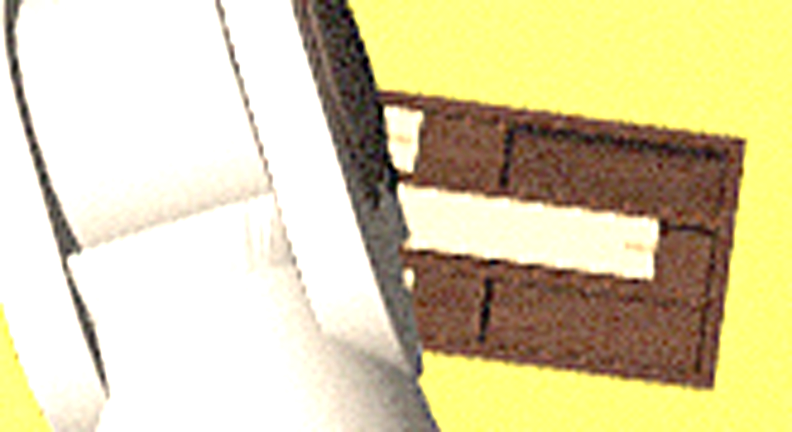

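Emit:
play_rows --rows '[[1,[-0.05,0.8,0.08],[0,0,0]],[1,[-0.05,0.8,0.08],[0,0,0]],[1,[0,0.4,0.08],[0,0,0]],[1,[0,0.1,0.06],[0,0,0]]]'

```text
time: 9.7
ee_pos: [0.5063, 0.1449, 0.0543]
tcp_rot: [-179.9, -0.4, -7.2]
wrist_force: [-0.4, 1.9, 5.2]
opening: 0.0001
```

```bash
python3 bar.py b
```

```text
tcp [ 3.7  2.1 54.3] [-179.91   -0.39   -7.16] [-0.4  1.9  5.2] t 9.7
scene -6 edges [-151.5  -16.5   13.    47.5]
scene 0 edges [-152.   -18.    13.    47.5]
scene 6 edges [-151.5  -16.5   12.    47.5]
top -6 edges [-152.  -149.   -92.   -90.5  -41.   -39.   -16.5   18.5   23.5   27.5
  113.5  134.5  143.5]
top 0 edges [-136.5 -135.  -128.  -126.  -120.5 -118.5 -105.  -103.5  -98.   -94.
  -91.   -87.   -84.   -80.5  -59.5  -56.5  -51.5  -48.5  -48.   -42.5
  -40.   -35.5  -14.5   21.    90.5   93.    99.5  138.   145.5]
top 6 edges [-11.   24.   98.  139.5 148. ]
```

View pics/top_b.png

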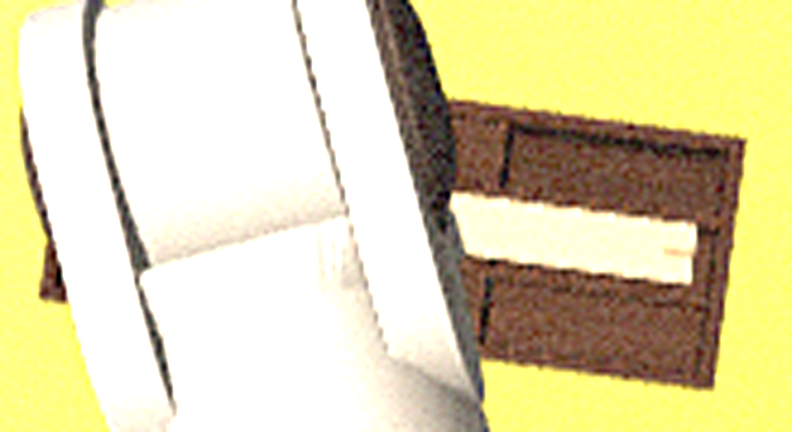

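View pics/scene_b.png

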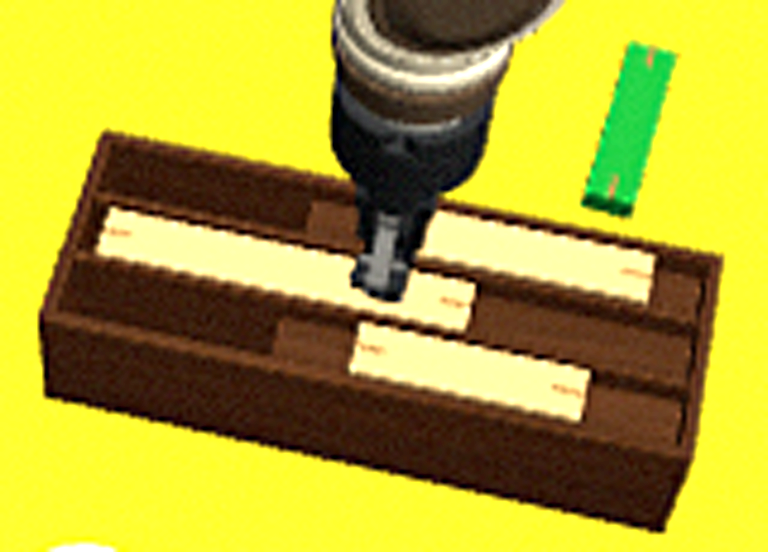

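Emit:
play_rows --rows '[[1,[0,0.3,0.08],[0,0,0]],[1,[0,0.2,0.08],[0,0,0]]]'

```text
time: 10.0
ee_pos: [0.5062, 0.1411, 0.0544]
tcp_rot: [-179.8, -0.5, -7.1]
wrist_force: [-1.1, 4.3, 7.9]
opening: 0.0001
```

```bash
python3 bar.py c
```

```text
tcp [ 4.  -1.7 54.4] [-179.75   -0.49   -7.12] [-1.1  4.3  7.9] t 10.0
scene -6 edges [-155.5  -21.     9.    44. ]
scene 0 edges [-155.   -22.5    8.5   44. ]
scene 6 edges [-155.5  -21.5    8.5   44.5]
top -6 edges [-154.5 -152.5  -47.   -44.   -24.5   10.5   97.5   98.   102.   126.
  135. ]
top 0 edges [-135.  -133.  -122.5 -121.5 -117.5 -116.  -112.  -111.5  -83.   -81.
  -63.   -62.5  -50.   -42.5  -22.    13.5   80.5   83.    87.5  128.5
  137. ]
top 6 edges [-155.5 -153.5  -19.    14.5   90.5  131.5  140. ]
```

View pics/top_c.png

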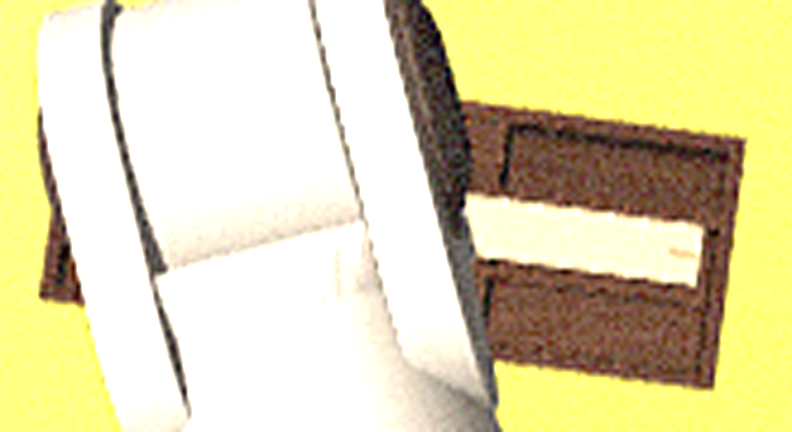

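Emit:
play_rows --rows '[[1,[0,0,-2],[0,0,0]],[1,[0,0,-4],[0,0,0]],[1,[0,0,-4],[0,0,0]],[1,[0,0,0],[0,0,0]],[1,[0,0,0],[0,0,0]],[1,[0,0,0],[0,0,0]],[1,[0,0,0],[0,0,0]]]'

```text
time: 10.8
ee_pos: [0.5031, 0.1391, 0.1531]
tcp_rot: [180.0, -0.1, -7.1]
wrist_force: [0.5, 0.4, -0.2]
opening: 0.0002
```

```bash
python3 bar.py d
```

```text
tcp [  1.2  -4.  153.1] [ 1.7996e+02 -1.4000e-01 -7.1500e+00] [ 0.5  0.4 -0.2] t 10.8
scene -6 edges [-63.5  17.5]
scene 0 edges [-80.    9.    9.5  18.5]
scene 6 edges [-93.   -5.   -4.5   1.5]
top -6 edges [-11.   32.  113.5 116.  119.  121.5 123. ]
top 0 edges [ -8.   33.5  98.   99.  103.5 107.5 110. ]
top 6 edges [ -6.   37.   86.   94.   96.   97.5 100. ]
```

View pics/scene_d.png

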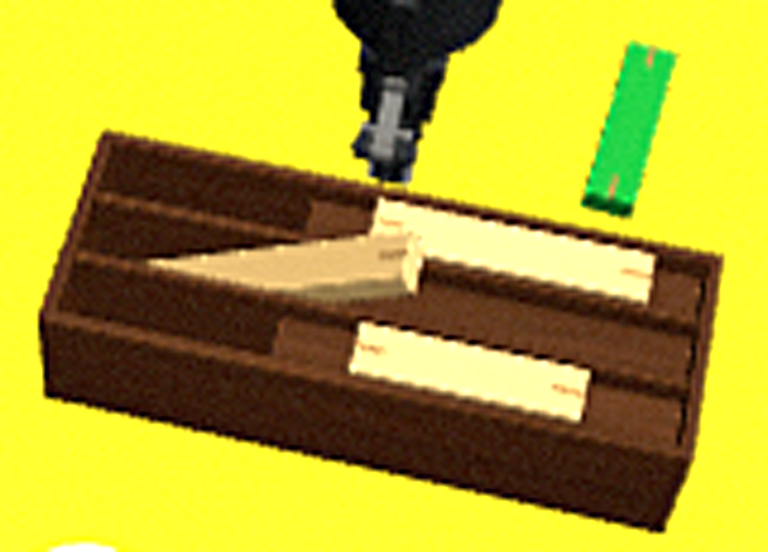

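View pics/top_d.png

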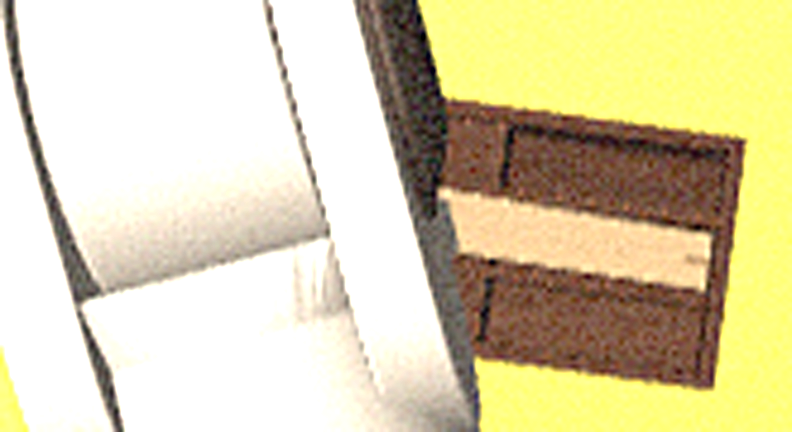

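The bar tipped, slid to the end wall and its tail stays up (scene zoom tail end at ~(415,265)). Now tilt the tool 28° to be square to the bar, open to ~50 mm, and check the pose.

```bash
python3 plan.py 0 -16 140 -152 0 -7 6 0.4; python3 - <<'E'
from look import *
c=look("scene","pics/tail.png",215,120,160,115,4.8,[(b2w(x/1e3,y/1e3,z/1e3),col) for x in(-15,15) for y,z,col in ((5.2,113,(0,0,255)),(12.7,99,(255,0,0)),(-50,66,(0,160,0)))])
E
```

```text
now [  1.1  -4.  153.1] rot [ 1.7996e+02 -1.3000e-01 -7.1400e+00] F [-0.12 -0.73 -0.16] open 0.0002 t 10.9
[[0.4, [-0.02, 0.2, 0.22], [4.67, -0.03, -0.02]], [0.4, [-0.02, 0.22, 0.2], [4.67, -0.03, -0.02]], [0.4, [-0.02, 0.23, 0.18], [4.67, -0.03, -0.02]], [0.4, [-0.02, 0.25, 0.16], [4.67, -0.03, -0.02]], [0.4, [-0.02, 0.26, 0.14], [4.67, -0.03, -0.02]], [0.4, [-0.02, 0.27, 0.12], [4.67, -0.03, -0.02]]]
```

View pics/tail.png

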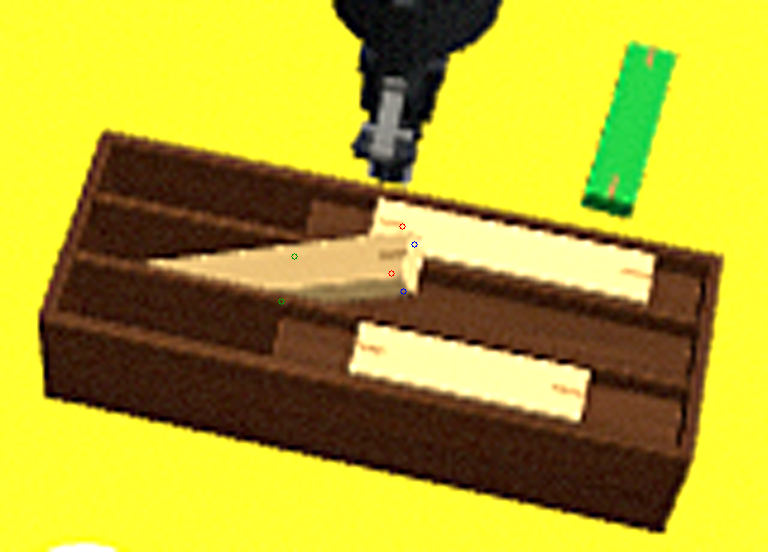

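Emit:
play_rows --rows '[[0.4,[0,0.2,0.2],[4.7,0,0]],[0.4,[0,0.2,0.2],[4.7,0,0]],[0.4,[0,0.2,0.2],[4.7,0,0]],[0.4,[0,0.2,0.2],[4.7,0,0]],[0.4,[0,0.2,0.2],[4.7,0,0]],[0.4,[0,0.2,0.1],[4.7,0,0]],[0.4,[0,0,0],[0,0,0]]]' --newtons 60

```text
time: 11.65
ee_pos: [0.5008, 0.1305, 0.1368]
tcp_rot: [-150.8, -0.0, -7.0]
wrist_force: [-0.0, 0.6, -0.2]
opening: 0.0511
```

```bash
python3 plan.py 0 15 70 -152 0 -7 6 0.4; cat > tips.py <<'E'
import sys
from look import *
o=get_obs();r=R.from_euler('xyz',o["tcp_rot"],degrees=True);h=o["opening"]/2*1e3
m=[]
for d,col in ((-27.6,(0,0,255)),(-60,(255,0,255))):
  for sx in (-1,1):
    for w in (0,14.5):
      for sy in (-11,11):
        m.append((o["ee_pos"]+r.apply(np.array([sx*(h+w),sy,d])/1e3),col))
look("scene",f"pics/scene_{sys.argv[1]}.png",int(sys.argv[2]),int(sys.argv[3]),110,80,7,m)
E
python3 tips.py e 250 115
```

```text
now [ -0.  -12.8 136.8] rot [-1.5079e+02 -5.0000e-02 -7.0000e+00] F [-0.05  0.62 -0.18] open 0.0511 t 11.65
[[0.4, [-0.0, 0.14, 1.2], [-0.2, -0.01, 0.0]], [0.4, [0.0, 0.13, 1.2], [-0.2, -0.01, 0.0]], [0.4, [0.0, 0.13, 1.2], [-0.2, -0.01, 0.0]], [0.4, [0.0, 0.13, 1.2], [-0.2, -0.01, 0.0]], [0.4, [0.0, 0.12, 1.2], [-0.2, -0.01, 0.0]], [0.4, [0.0, 0.12, 1.2], [-0.2, -0.01, 0.0]]]
```

View pics/scene_e.png

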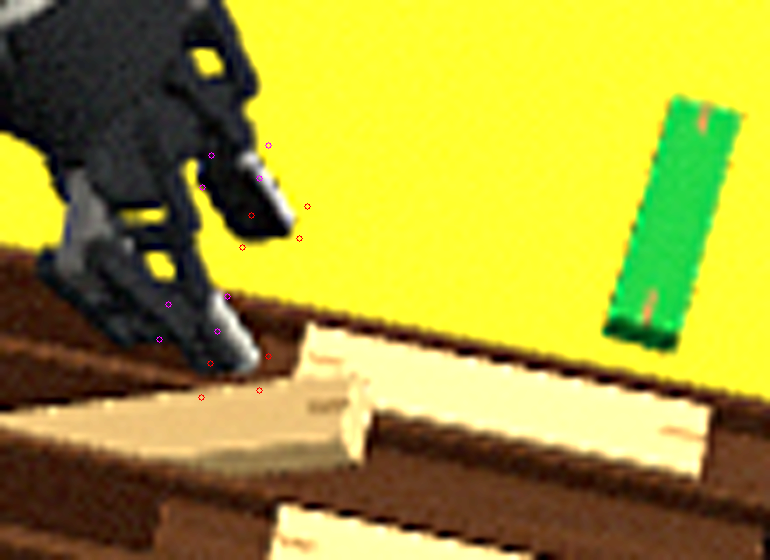

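Emit:
play_rows --rows '[[0.4,[0,0.2,1.4],[-0.4,0,0]],[0.4,[0,0.2,1.4],[-0.4,0,0]],[0.4,[0,0.2,1.4],[-0.4,0,0]],[0.4,[0,0.1,1.2],[0,0,0]],[0.4,[0,0,0],[0,0,0]]]'

```text
time: 12.2
ee_pos: [0.5048, 0.1517, 0.0861]
tcp_rot: [-152.6, -0.2, -6.9]
wrist_force: [-0.8, -0.5, 0.1]
opening: 0.0512
```

```bash
python3 plan.py 0 14.5 69 -152 0 -7 3 0.4; python3 tips.py f 250 115; python3 look.py top pics/top_f.png 120 140 130 95 6
```

```text
now [ 1.3  8.8 86.1] rot [-152.64   -0.25   -6.93] F [-0.82 -0.5   0.05] open 0.0512 t 12.2
[[0.4, [-0.05, 0.09, 0.59], [0.21, -0.06, 0.06]], [0.4, [-0.05, 0.09, 0.59], [0.21, -0.06, 0.06]], [0.4, [-0.04, 0.1, 0.59], [0.21, -0.06, 0.06]]]
```

View pics/scene_f.png

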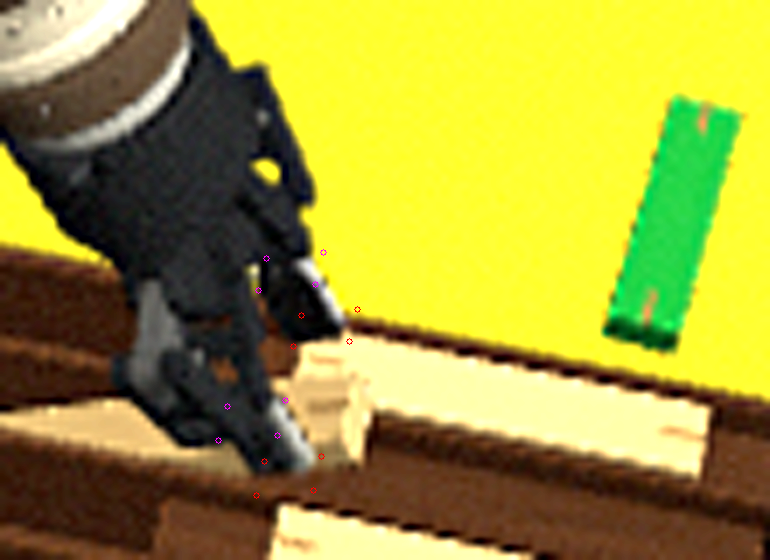

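View pics/top_f.png

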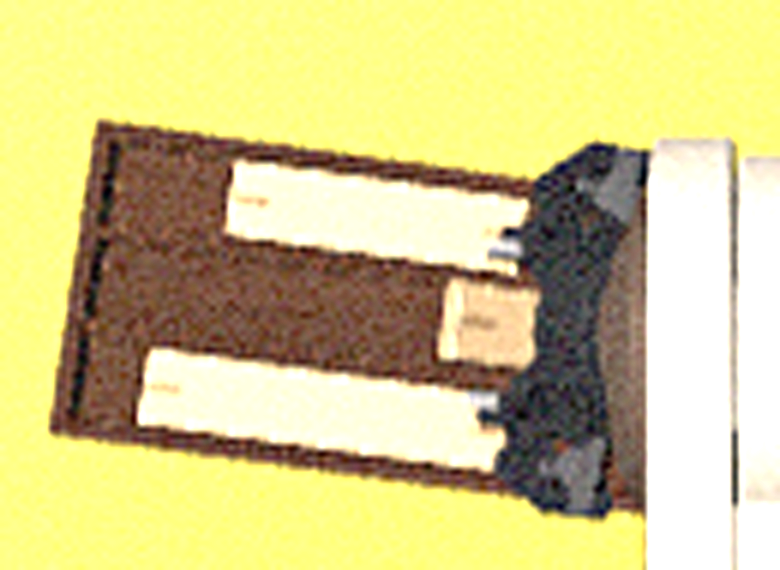

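Emit:
play_rows --rows '[[0.4,[-0.05,0.05,0.6],[0.2,0,0]],[0.4,[-0.05,0.05,0.6],[0.2,0,0]],[0.4,[0,0.05,0.4],[0.2,0,0]]]'

```text
time: 12.6
ee_pos: [0.5065, 0.1577, 0.0739]
tcp_rot: [-151.9, -0.5, -7.0]
wrist_force: [-0.2, 0.4, 0.2]
opening: 0.0514
```

```bash
python3 plan.py 0 14.5 69 -152 0 -7 1 0.4; python3 tips.py g 250 115; python3 look.py top pics/top_g.png 120 140 130 95 6
```

```text
now [ 2.3 14.9 73.9] rot [-151.94   -0.53   -6.98] F [-0.19  0.36  0.19] open 0.0514 t 12.6
[[0.4, [-0.24, 0.26, 0.41], [-0.06, -0.45, 0.26]]]
```

View pics/scene_g.png

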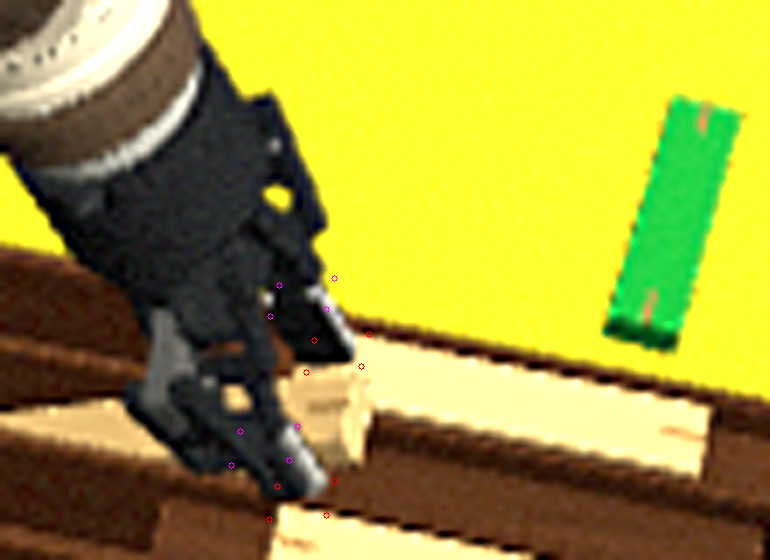

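View pics/top_g.png

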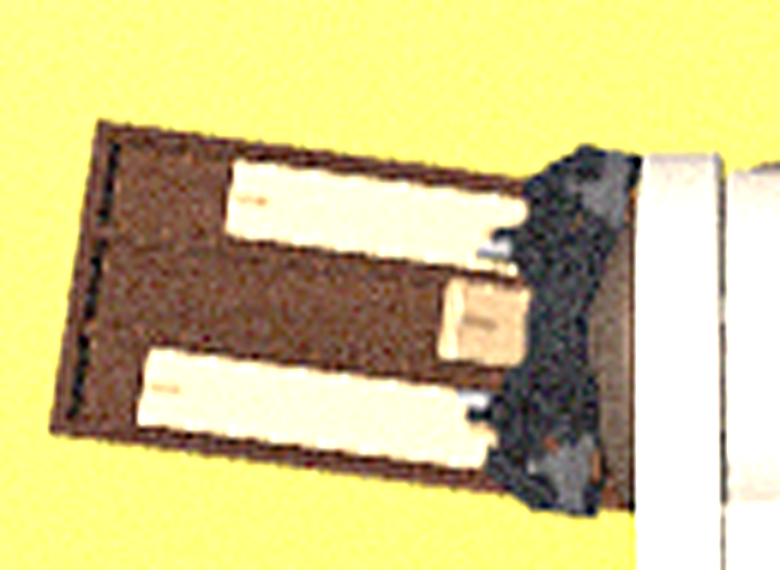

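Emit:
play_rows --rows '[[0.4,[-0.15,0,0.4],[0,-0.4,0.2]],[0.65,[0,0,0],[0,0,0]],[0.8,[0,0,0],[0,0,0]],[0.8,[0,0,0],[0,0,0]],[0.8,[0,0,0],[0,0,0]],[0.8,[0,0,0],[0,0,0]],[0.8,[0,0,0],[0,0,0]]]' --newtons 60

```text
time: 13.4
ee_pos: [0.5051, 0.1594, 0.0702]
tcp_rot: [-152.0, -0.0, -7.0]
wrist_force: [-0.0, 0.0, -0.2]
opening: 0.0284
```

```bash
python3 plan.py 0 20 120 -152 0 -7 3 0.8; python3 tips.py h 250 115
```

```text
now [ 0.7 16.4 70.2] rot [-1.5197e+02 -1.0000e-02 -7.0100e+00] F [-0.03  0.   -0.15] open 0.0284 t 13.4
[[0.8, [-0.02, -0.89, -1.41], [-0.01, -0.0, -0.0]], [0.8, [-0.02, -0.89, -1.41], [-0.01, -0.0, -0.0]], [0.8, [-0.02, -0.89, -1.41], [-0.01, -0.0, -0.0]]]
```

View pics/scene_h.png

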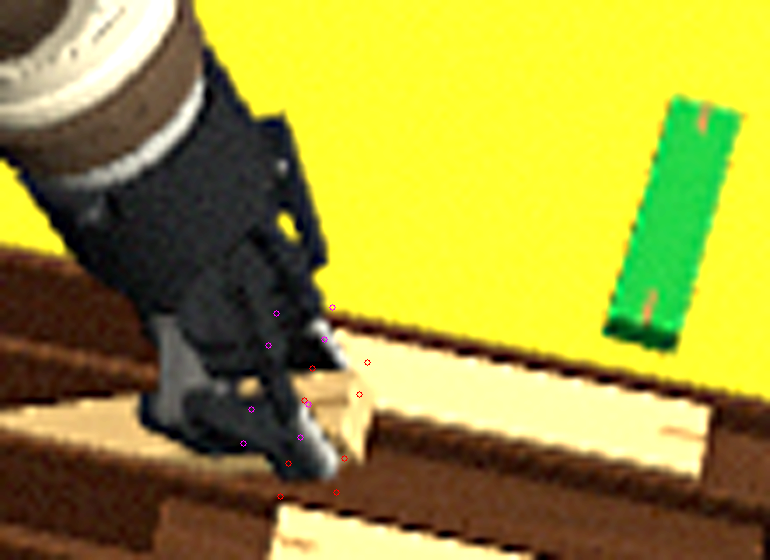

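Emit:
play_rows --rows '[[1,[0,0,0],[0,0,0]],[1,[0,0,0],[0,0,0]],[1,[0,0,0],[0,0,0]]]' --newtons 70

```text
time: 13.75
ee_pos: [0.5051, 0.1594, 0.0702]
tcp_rot: [-152.0, -0.0, -7.0]
wrist_force: [0.0, -0.8, -0.7]
opening: 0.0282
```

Emit:
play_rows --rows '[[1,[0,-0.4,-0.5],[0,0,0]],[1,[0,-0.6,-0.8],[0,0,0]],[1,[0,-0.6,-0.8],[0,0,0]]]'

```text
time: 14.05
ee_pos: [0.5048, 0.1637, 0.0965]
tcp_rot: [-152.0, 0.1, -7.0]
wrist_force: [0.6, 0.5, -1.2]
opening: 0.0284
```

```bash
python3 plan.py 0 30 180 -152 0 -7 4 1; python3 look.py scene pics/s9.png 215 100 160 120 4.8
```

```text
now [-0.2 20.7 96.5] rot [-1.52e+02  1.40e-01 -7.02e+00] F [ 0.58  0.49 -1.24] open 0.0284 t 14.05
[[1.0, [-0.0, -1.19, -1.73], [-0.0, 0.03, -0.02]], [1.0, [0.0, -1.19, -1.73], [-0.0, 0.03, -0.02]], [1.0, [0.0, -1.19, -1.73], [-0.0, 0.03, -0.02]], [1.0, [0.0, -1.19, -1.73], [-0.0, 0.03, -0.02]]]
```

View pics/s9.png

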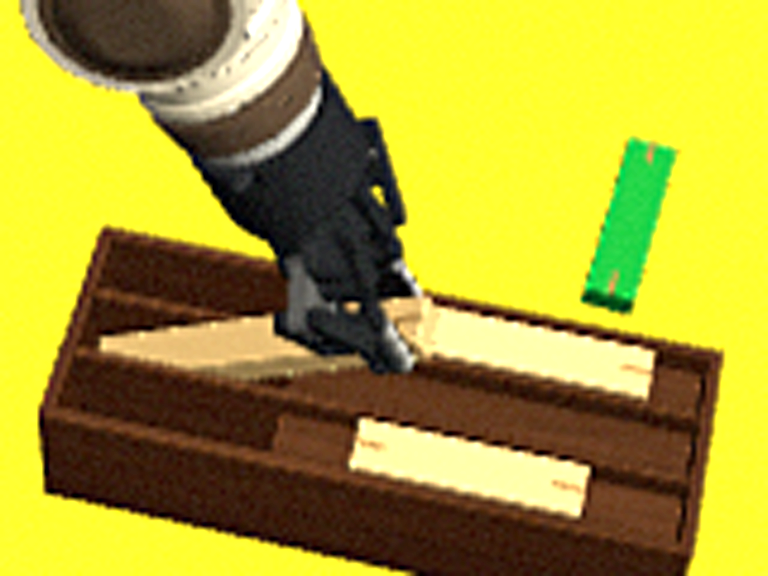

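Bar rises with the gripper, held firmly. Lift on out of the well.

Emit:
play_rows --rows '[[1,[0,-1.1,-1.7],[0,0,0]],[1,[0,-1.1,-1.7],[0,0,0]],[1,[0,-1.1,-1.7],[0,0,0]],[1,[0,-1.1,-1.7],[0,0,0]],[1,[0,-1.1,-2.0],[0,0,0]],[1,[0,-0.8,-1.6],[0,0,0]]]'

```text
time: 14.7
ee_pos: [0.5057, 0.1716, 0.2259]
tcp_rot: [-152.0, -0.0, -7.0]
wrist_force: [-0.0, -1.0, -1.3]
opening: 0.0283
```

```bash
python3 plan.py 0 40 210 180 0 -7 4 1; python3 look.py scene pics/s10.png 175 70 180 130 4.2
```

```text
now [-2.000e-01  2.860e+01  2.259e+02] rot [-1.5196e+02 -1.0000e-02 -6.9600e+00] F [-0.04 -0.97 -1.32] open 0.0283 t 14.7
[[1.0, [0.0, -0.06, 0.48], [-7.01, 0.0, 0.01]], [1.0, [0.0, -0.12, 0.47], [-7.01, 0.0, 0.01]], [1.0, [0.0, -0.18, 0.45], [-7.01, 0.0, 0.01]], [1.0, [0.0, -0.23, 0.43], [-7.01, 0.0, 0.01]]]
```

View pics/s10.png

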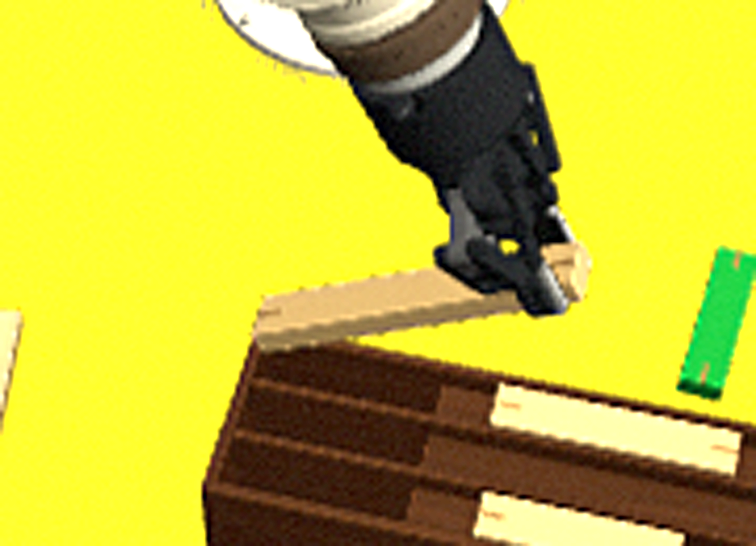

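Emit:
play_rows --rows '[[1,[0,0.5,0],[-7,0,0]],[1,[0,1.5,0],[-7,0,0]],[1,[0,2.5,0],[-7,0,0]],[1,[0,3,0],[-7,0,0]],[1,[0,3,0],[0,0,0]]]'

```text
time: 15.25
ee_pos: [0.4953, 0.0685, 0.2134]
tcp_rot: [179.1, -0.5, -6.8]
wrist_force: [-0.4, -0.3, -2.0]
opening: 0.0282
```

```bash
python3 - <<'E'
from plan import *
o=get_obs();rows([.5255,-.230,.15],[180,0,3],10,1)
E
python3 look.py scene pics/s11.png 100 50 200 150 4
```

```text
now [  2.  -75.  213.4] rot [179.1   -0.51  -6.82] F [-0.41 -0.34 -1.98] open 0.0282 t 15.25
[[1, [0.65, 2.92, 0.69], [0.09, -0.04, -0.98]], [1, [0.6, 2.93, 0.68], [0.09, -0.04, -0.98]], [1, [0.55, 2.94, 0.67], [0.09, -0.04, -0.98]], [1, [0.5, 2.95, 0.67], [0.09, -0.04, -0.98]], [1, [0.45, 2.96, 0.66], [0.09, -0.04, -0.98]], [1, [0.4, 2.97, 0.66], [0.09, -0.04, -0.98]], [1, [0.35, 2.98, 0.65], [0.09, -0.04, -0.98]], [1, [0.3, 2.98, 0.65], [0.09, -0.04, -0.98]], [1, [0.25, 2.99, 0.64], [0.09, -0.04, -0.98]], [1, [0.2, 2.99, 0.64], [0.09, -0.04, -0.98]]]
```

View pics/s11.png

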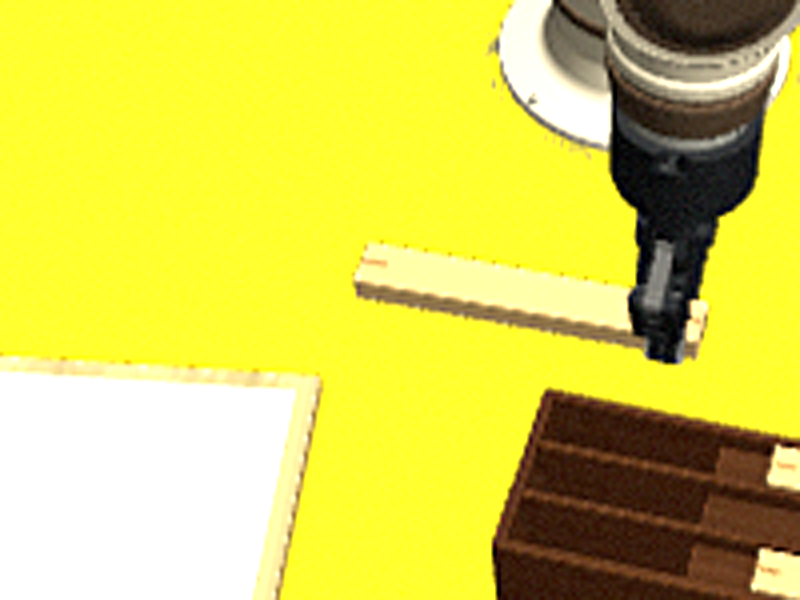

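Emit:
play_rows --rows '[[1,[0.6,2.8,0.5],[0.1,0,-1]],[1,[0.6,2.8,0.5],[0.1,0,-1]],[1,[0.5,2.9,0.5],[0.1,0,-1]],[1,[0.5,2.9,0.5],[0.1,0,-1]],[1,[0.4,2.9,0.5],[0.1,0,-1]],[1,[0.4,2.9,0.5],[0.1,0,-1]],[1,[0.3,2.9,0.5],[0.1,0,-1]],[1,[0.3,2.9,0.5],[0.1,0,-1]],[1,[0.2,2.5,0.5],[0.1,0,-1]],[1,[0.1,1.5,0.5],[0,0,-1]],[1,[0,0,0],[0,0,0]]]'

```text
time: 16.4
ee_pos: [0.5231, -0.2175, 0.1615]
tcp_rot: [-179.8, -0.7, 3.5]
wrist_force: [0.4, 0.2, -1.5]
opening: 0.0283
```

```bash
cat > brd.py <<'E'
import sys
from look import *
from workcell import spotter
o=get_obs();p=o["ee_pos"];print("tcp",np.round(p,4),np.round(o["tcp_rot"],2),np.round(o["wrist_force"],1),o["time"])
zb=float(sys.argv[2])   # height of bar top
for n,a in (("top",(310,115,140,140)),("scene",(40,120,170,130))):
    c=look(n,f"pics/{n}_{sys.argv[1]}.png",*a,4.2)
    for t,z in (("longbar",zb),("board",.014)):
        for d in spotter.trace(c,t)[:2]:
            m=d["pixels"].astype(np.uint8); r=cv2.minAreaRect(cv2.findNonZero(m)); B=back(c,cv2.boxPoints(r),z)
            print(n,t,round(d["confidence"],2),m.sum(),np.round(B.mean(0),4),np.round(B[:,:2],3).tolist())
E
python3 brd.py i 0.19
```

```text
tcp [ 0.5231 -0.2175  0.1615] [-179.77   -0.67    3.49] [ 0.4  0.2 -1.5] 16.4
scene longbar 0.81 930 [ 0.5238 -0.3     0.19  ] [[0.554, -0.396], [0.513, -0.41], [0.494, -0.202], [0.535, -0.193]]
scene board 0.87 9100 [ 0.538  -0.3243  0.014 ] [[0.699, -0.44], [0.395, -0.534], [0.378, -0.186], [0.68, -0.137]]
scene board 0.65 722 [0.7082 0.1864 0.014 ] [[0.748, 0.15], [0.66, 0.163], [0.668, 0.223], [0.756, 0.208]]
```

View pics/top_i.png

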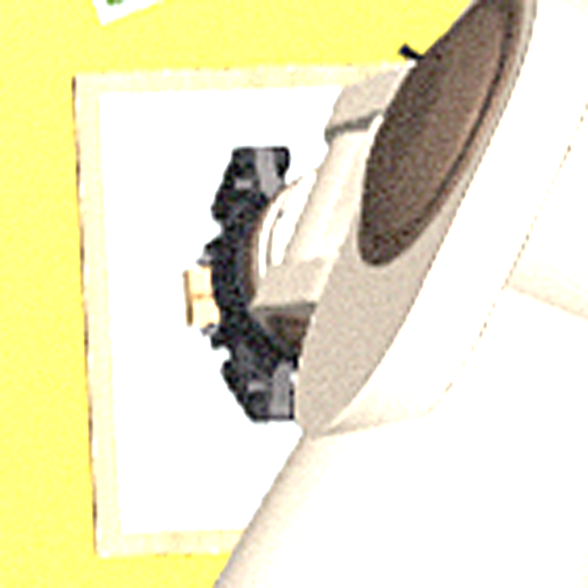

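View pics/scene_i.png

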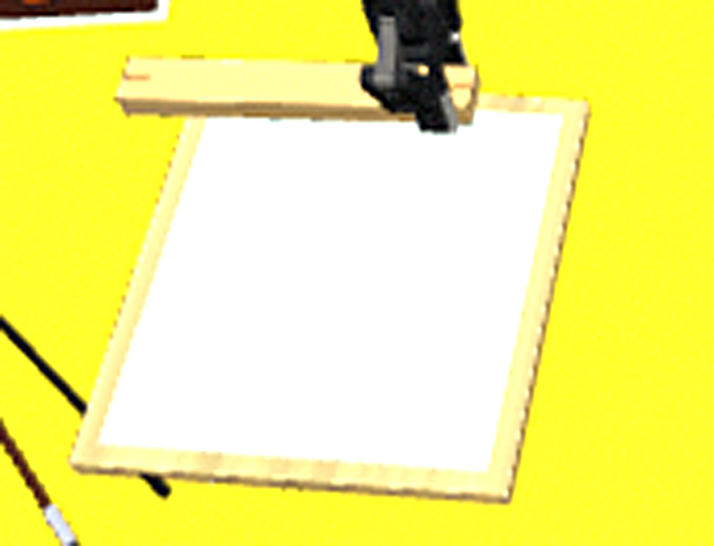

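```bash
python3 - <<'E'
from plan import *
import pickle
S=pickle.load(open("scene.pkl","rb"));T=pickle.load(open("top.pkl","rb"))
q=lambda a,o:(np.array(a)+.5)/4.2-.5+o
b=back(S,q([(588,102),(75,463),(510,497)],[40,120]),.014);print(b.round(4),(b[0]+b[1])/2)
# longbar ends scene_i (top face): left end mid, right end mid
for z in (.195,.202): print(back(S,q([(124,78),(476,80)],[40,120]),z).round(4))
rows([.5275,-.2315,.05],[180,0,3],5,1)
E
```

```text
[[ 0.3797 -0.1881  0.014 ]
 [ 0.6892 -0.4385  0.014 ]
 [ 0.678  -0.172   0.014 ]] [ 0.53444495 -0.31331425  0.014     ]
[[ 0.532  -0.3986  0.195 ]
 [ 0.5086 -0.2003  0.195 ]]
[[ 0.5372 -0.3943  0.202 ]
 [ 0.5139 -0.1977  0.202 ]]
now [  64.9 -353.1  163.3] rot [-179.82   -0.78    3.64] F [-0.02 -0.35 -0.47] open 0.0286 t 16.7
[[1, [0.03, 0.34, 2.27], [-0.04, -0.16, 0.13]], [1, [0.03, 0.34, 2.27], [-0.04, -0.16, 0.13]], [1, [0.04, 0.33, 2.27], [-0.04, -0.16, 0.13]], [1, [0.05, 0.33, 2.27], [-0.04, -0.16, 0.13]], [1, [0.05, 0.33, 2.27], [-0.04, -0.16, 0.13]]]
```

Emit:
play_rows --rows '[[1,[0.1,0.3,2.2],[0,-0.15,0.1]],[1,[0.1,0.3,2.2],[0,-0.15,0.1]],[1,[0.1,0.3,2.2],[0,-0.15,0.1]],[1,[0.1,0.3,2.2],[0,-0.15,0.1]],[1,[0.1,0.3,2.2],[0,-0.15,0.1]],[1,[0,0,1.5],[0,0,0]],[1,[0,0,0],[0,0,0]]]'

```text
time: 17.4
ee_pos: [0.5335, -0.2252, 0.0381]
tcp_rot: [-180.0, -0.4, 3.5]
wrist_force: [-0.3, 0.7, -1.8]
opening: 0.0284
```

```bash
python3 brd.py j 0.076
```

```text
tcp [ 0.5335 -0.2252  0.0381] [-179.96   -0.4     3.48] [-0.3  0.7 -1.8] 17.4
top longbar 0.44 56 [ 0.5296 -0.2138  0.076 ] [[0.543, -0.208], [0.543, -0.22], [0.516, -0.22], [0.516, -0.208]]
top board 0.65 1195 [0.7361 0.0196 0.014 ] [[0.759, 0.092], [0.813, 0.01], [0.713, -0.053], [0.66, 0.029]]
top board 0.6 3271 [ 0.5311 -0.3164  0.014 ] [[0.673, -0.173], [0.69, -0.448], [0.389, -0.458], [0.373, -0.187]]
scene longbar 0.84 703 [ 0.5404 -0.3073  0.076 ] [[0.568, -0.403], [0.529, -0.414], [0.513, -0.21], [0.551, -0.202]]
scene board 0.71 8160 [ 0.5341 -0.3261  0.014 ] [[0.695, -0.441], [0.381, -0.53], [0.375, -0.189], [0.685, -0.144]]
```

View pics/scene_j.png

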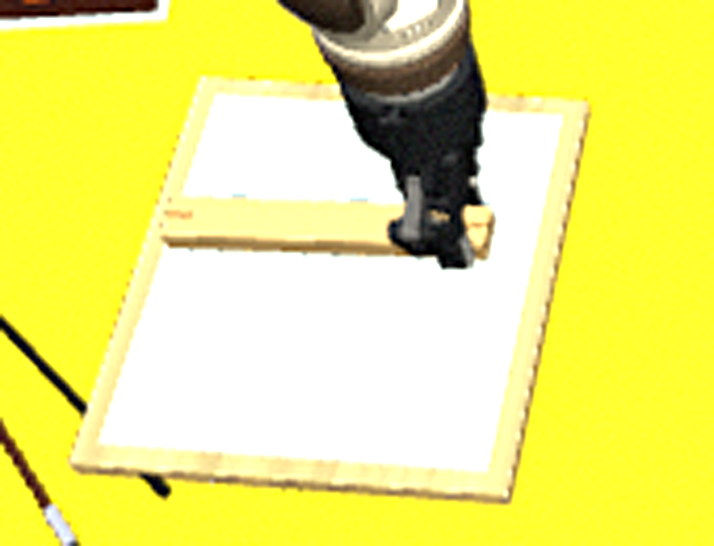

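Emit:
play_rows --rows '[[1,[-0.2,0.15,1],[0,-0.15,0.1]],[1,[-0.2,0.15,1],[0,-0.15,0.1]],[1,[-0.2,0.1,1],[0,-0.1,0]],[1,[-0.1,0.1,0.8],[0,0,0]],[1,[0,0,0],[0,0,0]]]'

```text
time: 18.2
ee_pos: [0.5283, -0.2326, 0.0006]
tcp_rot: [179.9, -0.3, 3.2]
wrist_force: [-0.0, -0.0, -0.9]
opening: 0.0281
```

```bash
python3 brd.py k 0.036
```

```text
tcp [ 0.5283 -0.2326  0.0006] [179.88  -0.27   3.21] [-0.  -0.  -0.9] 18.2
top longbar 0.42 49 [ 0.5237 -0.22    0.036 ] [[0.535, -0.212], [0.538, -0.223], [0.512, -0.228], [0.51, -0.217]]
top board 0.73 3385 [ 0.5301 -0.3163  0.014 ] [[0.671, -0.173], [0.688, -0.448], [0.389, -0.458], [0.373, -0.187]]
scene longbar 0.64 785 [ 0.5316 -0.3145  0.036 ] [[0.566, -0.408], [0.523, -0.422], [0.497, -0.219], [0.541, -0.209]]
scene board 0.65 7724 [ 0.5374 -0.3245  0.014 ] [[0.696, -0.438], [0.392, -0.528], [0.381, -0.189], [0.682, -0.143]]
scene board 0.22 612 [0.4256 0.216  0.014 ] [[0.434, 0.135], [0.399, 0.138], [0.418, 0.298], [0.452, 0.293]]
```

View pics/scene_k.png

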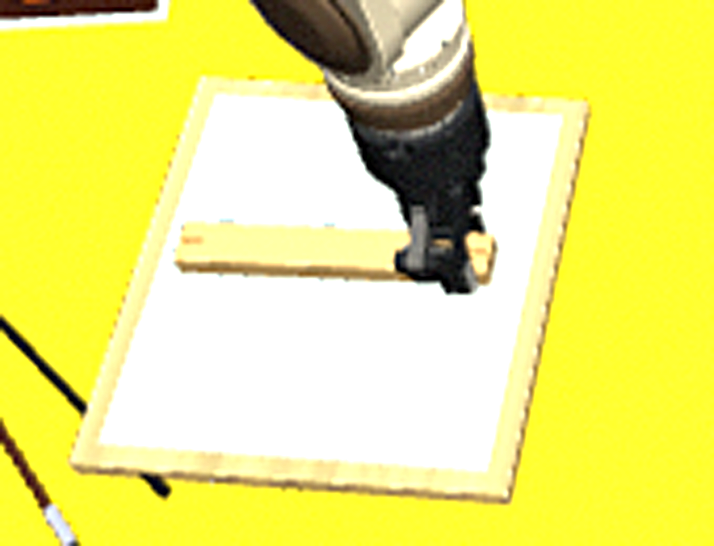

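Emit:
play_rows --rows '[[1,[0,0,0.2],[0,0,0]],[1,[0,0,0.2],[0,0,0]],[1,[0,0,0.2],[0,0,0]],[1,[0,0,0.1],[0,0,0]]]'

```text
time: 18.9
ee_pos: [0.5306, -0.2331, -0.0035]
tcp_rot: [179.8, -0.5, 3.2]
wrist_force: [0.5, 0.1, -2.3]
opening: 0.0281
```

Emit:
play_rows --rows '[[1,[0,0,0.1],[0,0,0]]]'

```text
time: 19.0
ee_pos: [0.5305, -0.2331, -0.0046]
tcp_rot: [179.8, -0.5, 3.2]
wrist_force: [-0.2, 0.8, -0.5]
opening: 0.0285
```

Emit:
play_rows --rows '[[1,[0,0,0.1],[0,0,0]]]'

```text
time: 19.1
ee_pos: [0.5305, -0.2331, -0.0058]
tcp_rot: [179.8, -0.5, 3.2]
wrist_force: [-0.4, -1.2, -0.9]
opening: 0.0281
```

Emit:
play_rows --rows '[[1,[0,0,0.1],[0,0,0]],[1,[0,0,0.1],[0,0,0]]]'

```text
time: 19.3
ee_pos: [0.5305, -0.233, -0.008]
tcp_rot: [179.8, -0.5, 3.3]
wrist_force: [0.4, 0.3, -1.6]
opening: 0.0283
```

Emit:
play_rows --rows '[[1,[0,0,0.1],[0,0,0]]]'

```text
time: 19.4
ee_pos: [0.5305, -0.2331, -0.0091]
tcp_rot: [179.8, -0.5, 3.2]
wrist_force: [0.5, -0.3, -1.3]
opening: 0.0284
```

Emit:
play_rows --rows '[[1,[0,0,0.1],[0,0,0]]]'

```text
time: 19.5
ee_pos: [0.5305, -0.2331, -0.0102]
tcp_rot: [179.8, -0.5, 3.2]
wrist_force: [-0.5, 0.5, -2.3]
opening: 0.0282
```

Emit:
play_rows --rows '[[1,[0,0,0.1],[0,0,0]]]'

```text
time: 19.6
ee_pos: [0.5306, -0.2331, -0.0112]
tcp_rot: [179.8, -0.5, 3.2]
wrist_force: [-0.0, 0.8, 0.3]
opening: 0.0281
```

Emit:
play_rows --rows '[[1,[0,0,0.06],[0,0,0]]]'

```text
time: 19.7
ee_pos: [0.5307, -0.2331, -0.0118]
tcp_rot: [179.7, -0.5, 3.2]
wrist_force: [-0.3, 1.4, 0.2]
opening: 0.0284
```

Emit:
play_rows --rows '[[1,[0,0,0.06],[0,0,0]]]'

```text
time: 19.8
ee_pos: [0.5307, -0.2332, -0.0123]
tcp_rot: [179.7, -0.5, 3.2]
wrist_force: [-0.7, 1.4, 0.3]
opening: 0.028
```

```bash
python3 look.py scene pics/s12.png 70 160 100 75 7; python3 -c "
from workcell import get_obs
o=get_obs();print(o['wrist_force'],o['torque'],o['ee_pos'],o['tcp_rot'])"
```

```text
[-0.3471458   0.86131371  0.50707907] [-0.08436767  0.09664636 -0.03184417] [ 0.53073375 -0.23322015 -0.01227209] [179.72607217  -0.54251368   3.24579382]
```

View pics/s12.png

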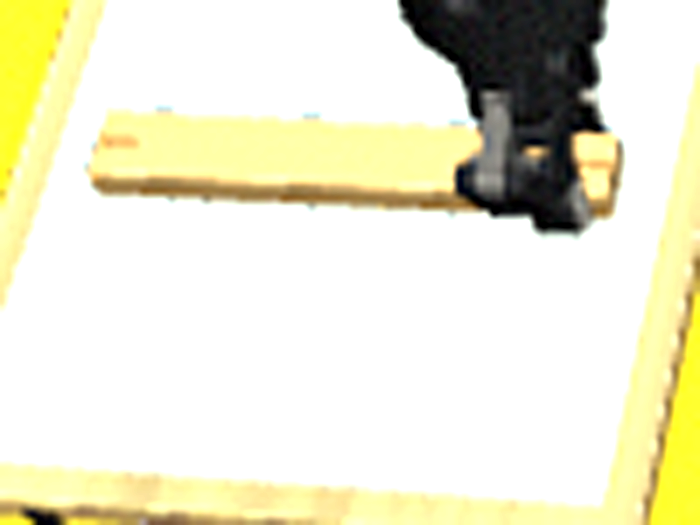

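Emit:
play_rows --rows '[[1,[0,0,0.08],[0,0,0]]]'

```text
time: 19.95
ee_pos: [0.5309, -0.2333, -0.0128]
tcp_rot: [179.7, -0.6, 3.2]
wrist_force: [-0.9, 0.5, 0.6]
opening: 0.0284
```

Emit:
play_rows --rows '[[1,[0,0,0.08],[0,0,0]]]'

```text
time: 20.05
ee_pos: [0.531, -0.2334, -0.0135]
tcp_rot: [179.7, -0.6, 3.2]
wrist_force: [-1.0, 1.8, 1.4]
opening: 0.0284
```

Emit:
play_rows --rows '[[1,[0,0,0.08],[0,0,0]]]'

```text
time: 20.15
ee_pos: [0.5311, -0.2334, -0.0136]
tcp_rot: [179.7, -0.6, 3.2]
wrist_force: [-3.7, 3.0, 10.7]
opening: 0.0284
```

Emit:
play_rows --rows '[[1,[0,0,0],[0,0,0]],[0.55,[0,0,0],[0,0,0]],[0.55,[0,0,0],[0,0,0]],[0.55,[0,0,0],[0,0,0]],[0.55,[0,0,0],[0,0,0]],[0.5,[0,0,0],[0,0,0]]]'

```text
time: 20.75
ee_pos: [0.5311, -0.2335, -0.0139]
tcp_rot: [179.7, -0.6, 3.2]
wrist_force: [-0.2, 0.5, 0.6]
opening: 0.0428
```

```bash
python3 brd.py l 0.030
```

```text
tcp [ 0.5311 -0.2335 -0.0139] [179.69  -0.6    3.25] [-0.2  0.5  0.6] 20.75
top longbar 0.7 5901 [0.5026 0.1483 0.03  ] [[0.457, 0.333], [0.593, 0.319], [0.548, -0.038], [0.413, -0.021]]
top longbar 0.5 37 [ 0.5267 -0.2177  0.03  ] [[0.539, -0.211], [0.54, -0.22], [0.515, -0.224], [0.513, -0.216]]
top board 0.7 3759 [ 0.5306 -0.3152  0.014 ] [[0.673, -0.17], [0.691, -0.447], [0.388, -0.458], [0.371, -0.185]]
scene longbar 0.92 723 [ 0.5405 -0.3136  0.03  ] [[0.566, -0.41], [0.528, -0.421], [0.515, -0.215], [0.553, -0.208]]
scene board 0.91 7411 [ 0.536  -0.3246  0.014 ] [[0.695, -0.439], [0.39, -0.529], [0.378, -0.189], [0.681, -0.142]]
scene board 0.3 791 [ 0.5313 -0.3192  0.014 ] [[0.559, -0.416], [0.514, -0.429], [0.503, -0.22], [0.548, -0.212]]
```

View pics/scene_l.png

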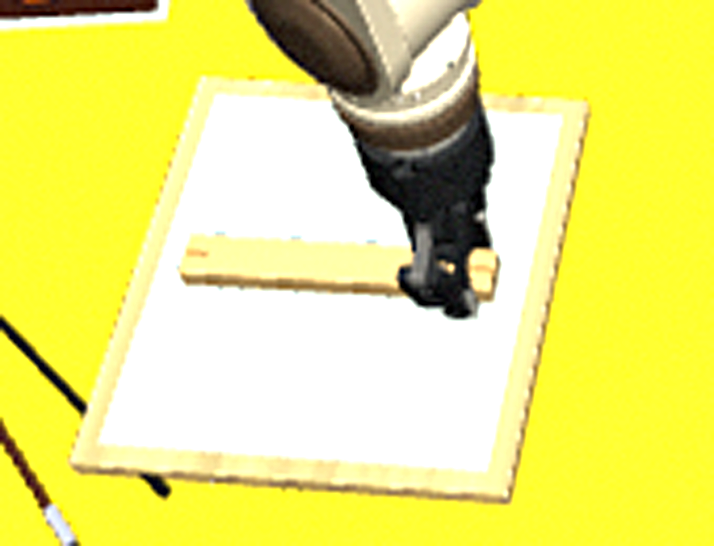

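Released. Now retreat straight up, then aside to clear the view.

Emit:
play_rows --rows '[[0.45,[0,0,-1],[0,0,0]],[0.45,[0,0,-2],[0,0,0]],[0.45,[0,0,-4],[0,0,0]],[0.45,[0,0,-5],[0,0,0]],[0.45,[0,0,-5],[0,0,0]],[0.45,[-4,0,-3],[0,0,0]],[0.45,[-4,-3,0],[0,0,0]],[0.45,[-4,-4,0],[0,0,0]],[0.45,[-2,-4,0],[0,0,0]],[0.45,[0,-4,0],[0,0,0]],[0.45,[0,0,0],[0,0,0]]]'

```text
time: 22.15
ee_pos: [0.3796, -0.0903, 0.1972]
tcp_rot: [179.6, -1.0, 3.1]
wrist_force: [0.6, 0.5, 0.6]
opening: 0.0469
```

```bash
python3 brd.py m 0.030; python3 - <<'E'
from look import *
for n in ("scene","top"): look(n,f"pics/{n}_full.png",0,0,512,384,1.5)
E
```

```text
tcp [ 0.3796 -0.0903  0.1972] [179.57  -0.99   3.09] [0.6 0.5 0.6] 22.15
top longbar 0.73 930 [ 0.5326 -0.3134  0.03  ] [[0.542, -0.212], [0.554, -0.413], [0.523, -0.414], [0.511, -0.213]]
top board 0.7 10673 [ 0.5299 -0.3166  0.014 ] [[0.673, -0.173], [0.69, -0.449], [0.386, -0.458], [0.371, -0.187]]
scene longbar 0.63 996 [ 0.5399 -0.3125  0.03  ] [[0.569, -0.409], [0.526, -0.422], [0.51, -0.214], [0.553, -0.205]]
scene longbar 0.16 689 [0.7172 0.1856 0.03  ] [[0.756, 0.152], [0.673, 0.16], [0.679, 0.22], [0.761, 0.21]]
scene board 0.86 8859 [ 0.5339 -0.325   0.014 ] [[0.695, -0.441], [0.381, -0.53], [0.375, -0.186], [0.685, -0.142]]
```

View pics/scene_full.png

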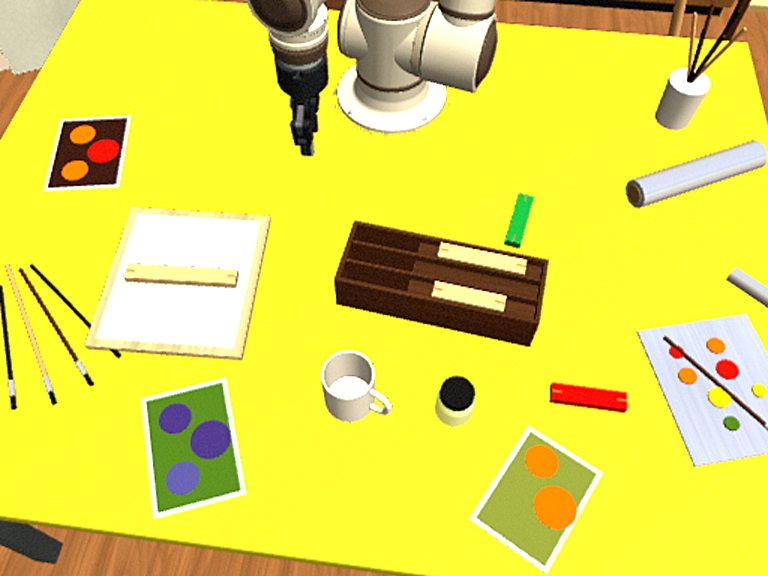

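View pics/top_full.png

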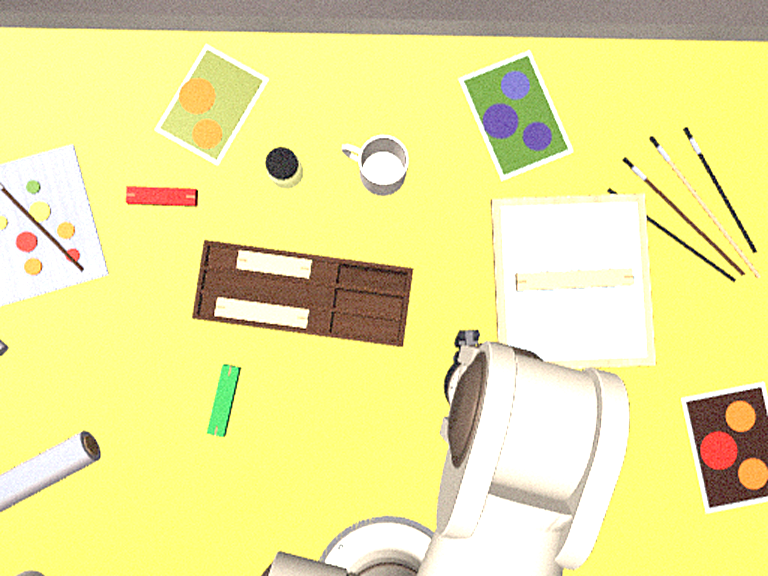

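The pictures show the long bar lying on the board, centred at about (182,275) in the scene view and (575,280) in the top view. The other two bars, mug, jar and look-alikes have not moved, and the gripper is clear. Handing in.

```bash
python3 -c "
from workcell import job_done,get_obs
print(get_obs()['time']); print(job_done())"
```

```text
22.55
the job is handed in; nothing more can be done
None
```

The long bar is lying on the middle of the drawing board, and I handed the job in at 22.6 s of the 58 s allowed.

**What I did:** The long bar was in the middle lane. I pressed on it with the shut fingertips, mostly at 5–10 N with a brief peak of about 13 N, and slid it until its middle was about 7 mm past the deck edge. When I let go it tipped into the well and its tail stayed up. I tilted the tool 28°, gripped the tail at 60–70 N, and lifted the bar out. I levelled it, lowered it until it touched the board, let go there and backed away.

**Last checks:**
- **Position:** The top view puts the bar's centre at (0.533, -0.313) m, against a board centre of (0.530, -0.317) m, so it is about 4 mm off. The scene view put the bar's centre about 7 mm further out in x, which I put down to the side face showing in that picture.
- **Flatness:** It measures 201 mm long at a height of 30 mm, which fits it lying flat.
- **Other things:** By eye in both pictures, the two shorter bars, the mug, the jar and the red and green look-alikes are where they started. The gripper was touching nothing.

**What disagreed:**
- **Tool length:** The fingertips were about 28 mm behind the reported TCP, where the description says 11 mm ahead of it. I found this from the pictures and from where the force rose on contact, and corrected for it.
- **Setting down:** The bar's far end touched about 3 mm before firm contact. I pressed on to about 11 N before opening, but could not tell from the pictures whether the gripped end had the last fraction of a millimetre to go.

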